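Load the log wagon and the tender for the winter railway

ROBOT

A 7-joint arm with a two-finger parallel gripper is mounted at the origin on the work surface. World frame = base frame: x ahead of the robot, y to its left, z up, the work surface at z = 0. Lengths are in m, angles in rad, forces in N, time in s.
With the tool pointing down it reaches from about 0.4 to 0.85 m from the base axis. Payload 4.5 kg.
Tool frame: the origin (TCP) lies on the centre line of the jaws, within the pads' length; the fingertips stand ahead of it and the grasp point (between the pads) lies 3 mm ahead of it (r.finger_overhang is the z of the fingertips in the tool frame, in m); z points along the fingers, y is the direction in which the jaws open and shut (so a half turn about z gives the same grasp; the last joint's range is limited). The gripper opens to 88 mm and grips with 3 to 60 N. Pads are 18 mm wide; open, the fingers measure 123 mm over their backs; the gripper's body (75 mm by 187 mm) begins 45 mm behind the grasp point.
Start: joints at [-1.138, 0.689, -0.195, 1.565, 0.157, 0.902, -0.215], TCP at [0.243, 0.576, 0.261] pointing down, gripper open.
Joint ranges: [-3.01, 3.01], [-0.46, 2.08], [-1.47, 1.51], [0.13, 2.56], [-1, 4.14], [0.04, 2.09], [-2.66, 2.66]. Speed limits (rad/s): [2.57, 2.57, 3.14, 3.14, 3.14, 3.14, 3.14].

INTERFACE

Orientations are given as a unit quaternion [x, y, z, w].
In Python, from plant import get_state, snapshot, camera_model, workorder, boxes_of, mark_of, r gives the robot as it stands.
- The arm moves only by the tool jog_arm, never from a script. Its argument "rows" is a list of rows, each a list of 2 entries, a list of its own where there are three numbers: the shift along the tool's x, y, z normalised to -1 to 1, where 1 is 75 cm, then the turn about the tool's z normalised to -1 to 1, where 1 is 2 rad. A call has 1 to 20 rows; each row is the pose to reach, as a shift and turn from the pose commanded when the call began, along the tool's axes at that moment; what a row does not reach only later rows make up. A row lasts 1/12 s, in which the tool goes at most 41.7 mm and 7.16 degrees, less where a joint would pass 70% of its speed; a pose out of reach is approached as far as the arm can. A call with a number of a shift or a turn outside -1 to 1 is refused whole. A call with a gripper value outside its range is refused whole. "gripper" is the finger opening in mm, from 0 to 88.1, set as the call begins (left out, the last holds). The fingers move at their own pace and stop on an object; "newtons" is the grip in N (left out, the last holds). Time passes only in rows, so rows that repeat a pose let the fingers close. It gives the time, the measured TCP pose, the force and the opening at its end, in the units of the state.
- get_state(): the state, without advancing time (a new reading comes with each control period).
- snapshot(name): name is "side" or "top"; returns the picture (420x560x3 uint8, red, green, blue); there is no depth.
- camera_model(name): a dict with "mtx" (3x3 intrinsics, pixels), "extrinsics" (4x4, takes a point from camera to world coordinates). Camera axes: x right, y up, looking along -z (the intrinsics and any distortion apply to the point x, -y, -z); pixel columns grow to the right and rows downward; lengths in m; the calibration is good to about 2 mm. A picture is of the moment at which its call begins. camera_model takes no time and is no camera call.
- workorder.finish_job(): hands the job in, once; it reports no verdict.
Trained networks look in the newest picture that a camera, given by its name, has taken for a name from the list of things; names that differ only in an ending like _2 or _b are one class to them, and where a whole thing is asked for, a point or a joint stands for the part that bears it (a point fixed in the world has none). Each returns a list of dicts, best first, with "p" (0 to 1); they miss things now and then, are a little off and sometimes report something else, mostly with a low value. They report only what shows in the picture. A call takes as long as a camera call. They do not tell look-alikes from the thing itself.
- boxes_of(thing, camera): "rect" ([left, top, right, bottom] in pixels, round what is visible of it).
- mark_of(thing, camera): "pixel" ([row, column] in pixels: a listed point, or the origin of a listed thing).
The state is a dict: "clock": time; "q": joint angles; "qd": joint speeds; "joint_torque": joint torques, N m; "tool_pos": TCP position; "eef_rot": TCP orientation; "contact_force": force on the tool from outside, world axes, zero at the start; "moment": the same for the moment, N m; "opening": opening from 0.0 (shut) to 1.0 (fully open).
Only numpy, scipy, OpenCV 4.12 (cv2) and the standard library are available. Lean on these libraries where they do the work, as an engineer would, in place of code of your own. Each camera call takes 0.05 s, during which the arm holds its last target.

TASK

Load the train for tonight's run: lay the two round logs on the log wagon, one in each pair of notches and about even at both ends, and put the two firewood bundles into the tender lengthwise and one behind the other down the middle, slid down its sloping floor until the first rests against the front board and the second against the first. Leave the squared beams and the milk churn where they are.

Things in the scene. Friction and masses are not known exactly. Their poses are not given: they have to be found in the camera images.
- log_a: a round log with dark bark and pale sawn ends, 140 mm long, 30 mm in diameter, lying down; origin at its centre, on its axis, 15 mm above what it lies on; x runs along the log. It can roll. At most 85 g
- log_b: a round log with dark bark and pale sawn ends, 140 mm long, 30 mm in diameter, lying down; origin at its centre, on its axis, 15 mm above what it lies on; x runs along the log. It can roll. At most 85 g
- bundle_a: a strapped bundle of split firewood, 52 mm long (x, the way the sticks run), 38 wide (y), 36 high (z), two dark straps; origin at the centre of its underside. Under 70 g. On the tender's slope it stays where put; a push of 1 N slides it. Against the front board (which its upper edge meets) its origin is at y = 37, z = 53 mm of the tender; one touching it from behind: y = -14, z = 64 mm
- bundle_b: a strapped bundle of split firewood, 52 mm long (x, the way the sticks run), 38 wide (y), 36 high (z), two dark straps; origin at the centre of its underside. Under 70 g. On the tender's slope it stays where put; a push of 1 N slides it. Against the front board (which its upper edge meets) its origin is at y = 37, z = 53 mm of the tender; one touching it from behind: y = -14, z = 64 mm
- beam_a: a square-sawn pale beam, 140 by 26 by 26 mm, lying along its x; origin at the centre of its underside. Not part of this job
- beam_b: a square-sawn pale beam, 140 by 26 by 26 mm, lying along its x; origin at the centre of its underside. Not part of this job
- churn: a small upright metal milk churn, 34 mm in diameter, 51 mm high, narrower neck and lid; origin at the centre of its underside. Not part of this job
- log_wagon: flat log wagon, fixed, deck 100 x 200 mm. Origin mid-wagon at rail head (22 mm above the table), y along the track, z up. Two dark cross bunks at y = +-45 mm, tops at z = 48 mm; wedges on them leave notches centred at x = +-29 mm. A seated log lies along y, its axis at z = 63 mm; let go within 10 mm it settles in. Iron stakes at the bunk ends (inside x = +-55 mm) reach z = 99 mm
- tender: maroon open-topped tender, fixed, 112 x 200 mm. Origin at its middle at rail head (22 mm above the table), y along the track to its front (locomotive end), z up. Bunker inside x = +-52 mm, y = +-70 mm, walls 4 mm thick, tops at z = 94 mm. The floor falls 12 degrees to the front: z = 76 mm at the rear board (y = -70), 61 at y = 0, 46 at the front board (y = 70). Vehicles stand in any order
- loaded_wagon: low-sided wooden wagon, fixed, 112 x 200 mm, already full of crates and kegs up to z = 83 mm. Origin at its middle at rail head (22 mm above the table), y along the track. Not part of this job
Not all that is in view belongs to the job. What is shaped like the bundle_b but purple is not meant.

How it is judged:
By the outcome, as a careful person would: the job done as asked, in the order asked, and still so for the second after the job is handed in, with the robot touching nothing.
It also fails if it takes over 104 s, if anything falls off the work surface, if the arm or the gripper's body presses on something with over 40 N, if the wrist force passes 120 N, or if a joint passes its speed limit or range.

## Working session

There is one attempt and no reset: what is moved stays moved. The work goes in short steps, Python scripts to look and compute and a tool call to move; the robot and the scene stay as the last step left them, time stands still between calls to the robot, and variables do not carry over. Pictures are saved under pics/ and viewed, and the job is handed in when it is done.

Besides the shell and the picture viewer there is one more tool, called as a command line: name --argument value ..., lists and objects as JSON in quotes. jog_arm: Moves the arm, as the interface text tells. Scaled input: -1 to 1 covers 75 cm each way for a shift and 2 rad each way for a turn. Its arguments: {"type":"object","properties":{"rows":{"type":"array"},"gripper":{"type":"number"},"newtons":{"type":"number"}},"required":["rows"]}

```bash
ls; mkdir -p pics; python3 - <<'E'
from plant import get_state, snapshot, camera_model, r
import cv2
s=get_state();print(s, r.finger_overhang)
for n in("side","top"):
    im=snapshot(n);cv2.imwrite(f"pics/{n}0.png",im[:,:,::-1]);m=camera_model(n);print(n,m)
E
```

```text
pics
{'clock': 0.0, 'q': array([-1.13817309,  0.68996809, -0.19450758,  1.56633187,  0.15730022,
        0.90252492, -0.21508265]), 'qd': array([ 0.00031679, -0.00074032,  0.00147899,  0.00011332,  0.00131772,
        0.0012964 ,  0.00139394]), 'joint_torque': array([-1.74441593e-04, -5.27548957e+01, -1.26704369e+00, -1.53437823e+01,
       -5.26455254e-02,  6.49632333e-03,  1.76900080e-04]), 'tool_pos': array([0.242526  , 0.57538133, 0.25992301]), 'eef_rot': array([ 1.98045776e-01,  9.80192340e-01, -9.13609625e-04, -1.11745868e-04]), 'contact_force': array([-0.46591715, -0.14242075, -0.30873331]), 'moment': array([-0.04086849,  0.03939758,  0.00036457]), 'opening': 0.9961668482521056} 0.022
side {'mtx': array([[529.11164352,   0.        , 284.3338126 ],
       [  0.        , 529.11164352, 210.16155788],
       [  0.        ,   0.        ,   1.        ]]), 'extrinsics': array([[ 0.68758619,  0.44280169, -0.57545798, -0.25707188],
       [-0.72591546,  0.40120462, -0.55864263, -0.79269552],
       [-0.0164915 ,  0.80184881,  0.59729935,  0.86686337],
       [ 0.        ,  0.        ,  0.        ,  1.        ]])}
top {'mtx': array([[407.38347625,   0.        , 275.06701429],
       [  0.        , 407.38347625, 210.87143865],
       [  0.        ,   0.        ,   1.        ]]), 'extrinsics': array([[ 0.01166313,  0.98822954, -0.15253312,  0.37704489],
       [-0.99958443,  0.00750107, -0.02783333, -0.06714937],
       [-0.02636156,  0.15279436,  0.98790635,  1.07103648],
       [ 0.        ,  0.        ,  0.        ,  1.        ]])}
```

View pics/top0.png

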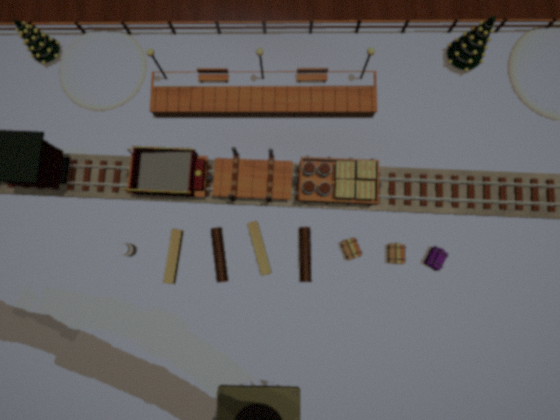

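View pics/side0.png

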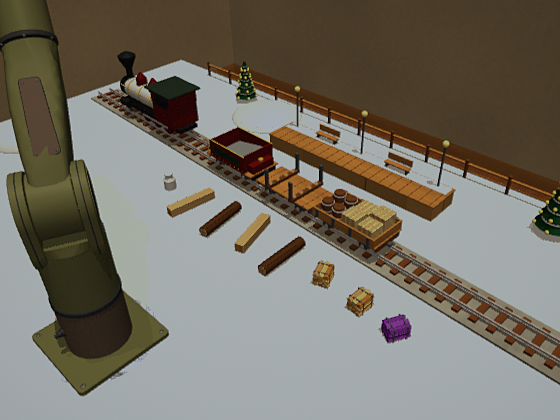

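```bash
cat > h.py <<'E'
import numpy as np, cv2
from plant import *
def toworld(n,u,v,z):
    m=camera_model(n);K=m["mtx"];T=m["extrinsics"]
    d=np.array([(u-K[0,2])/K[0,0],-(v-K[1,2])/K[1,1],-1.]);d=T[:3,:3]@d;o=T[:3,3]
    return o+d*(z-o[2])/d[2]
def topix(n,P):
    m=camera_model(n);K=m["mtx"];T=m["extrinsics"]
    p=T[:3,:3].T@(np.array(P)-T[:3,3]);return np.array([K[0,0]*p[0]/-p[2]+K[0,2],K[1,1]*-p[1]/-p[2]+K[1,2]])
def tri(pt,ps):
    A=[];b=[]
    for n,(u,v) in(("top",pt),("side",ps)):
        T=camera_model(n)["extrinsics"];o=T[:3,3];d=toworld(n,u,v,0)-o;d/=np.linalg.norm(d)
        M=np.eye(3)-np.outer(d,d);A.append(M);b.append(M@o)
    return np.linalg.lstsq(np.vstack(A),np.hstack(b),rcond=None)[0]
def crop(im,x0,y0,x1,y1,f,name):
    c=cv2.resize(im[y0:y1,x0:x1],None,fx=f,fy=f,interpolation=cv2.INTER_CUBIC)
    c=np.clip(c.astype(float)*1.5,0,255).astype('uint8');cv2.imwrite(f"pics/{name}.png",c[:,:,::-1])
E
python3 - <<'E'
from h import *
t=snapshot("top");s=snapshot("side")
for n,z in (("log_a",.015),("bundle_a",0),("beam_a",0),("churn",0),("tender",.022),("log_wagon",.022),("loaded_wagon",.022)):
    for c in("top","side"):
        for d in mark_of(n,c)[:4]:
            print(n,c,round(d["p"],2),d["pixel"],toworld(c,d["pixel"][1],d["pixel"][0],z).round(4))
crop(t,120,130,320,210,4,"c1");crop(t,110,210,310,290,4,"c2");crop(t,290,210,460,290,4,"c3");crop(s,190,120,410,260,3,"c4")
E
```

```text
log_a top 0.62 [253.0, 217.3] [0.4285 0.1111 0.015 ]
log_a side 0.96 [220.6, 221.5] [0.419  0.0951 0.015 ]
log_a side 0.62 [258.5, 280.2] [ 0.4159 -0.1222  0.015 ]
bundle_a top 0.71 [255.9, 431.8] [ 0.4275 -0.4445  0.    ]
bundle_a top 0.6 [254.2, 350.3] [ 0.4297 -0.2344  0.    ]
bundle_a top 0.6 [251.1, 394.2] [ 0.4389 -0.3482  0.    ]
bundle_a side 0.65 [307.5, 356.5] [ 0.425 -0.345  0.   ]
bundle_a side 0.62 [335.6, 399.2] [ 0.4221 -0.4574  0.    ]
bundle_a side 0.6 [278.2, 319.2] [ 0.4397 -0.2252  0.    ]
beam_a top 0.85 [258.0, 174.7] [0.4149 0.2258 0.    ]
beam_a top 0.61 [249.3, 257.9] [0.44   0.0069 0.    ]
beam_a side 0.77 [208.4, 193.7] [0.4155 0.2097 0.    ]
beam_a side 0.62 [238.4, 253.7] [ 0.4374 -0.007   0.    ]
churn side 0.55 [219.2, 223.2] [0.4381 0.112  0.    ]
churn side 0.49 [186.5, 169.1] [0.4352 0.349  0.    ]
tender top 0.79 [181.2, 171.8] [0.6166 0.2375 0.022 ]
tender top 0.68 [257.1, 217.6] [0.4176 0.1088 0.022 ]
tender side 0.9 [167.3, 238.3] [0.6206 0.2485 0.022 ]
tender side 0.31 [206.1, 193.4] [0.4045 0.1931 0.022 ]
log_wagon top 0.94 [179.6, 252.8] [0.6222 0.0222 0.022 ]
log_wagon side 0.89 [193.7, 294.8] [0.6323 0.0287 0.022 ]
log_wagon side 0.44 [255.7, 279.4] [ 0.4163 -0.1194  0.022 ]
loaded_wagon top 0.63 [185.9, 338.2] [ 0.6065 -0.2023  0.022 ]
loaded_wagon side 0.87 [234.0, 352.3] [ 0.5988 -0.198   0.022 ]
```

View pics/c1.png

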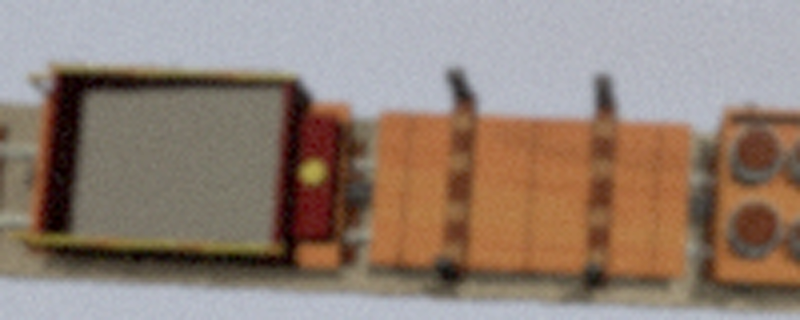

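View pics/c2.png

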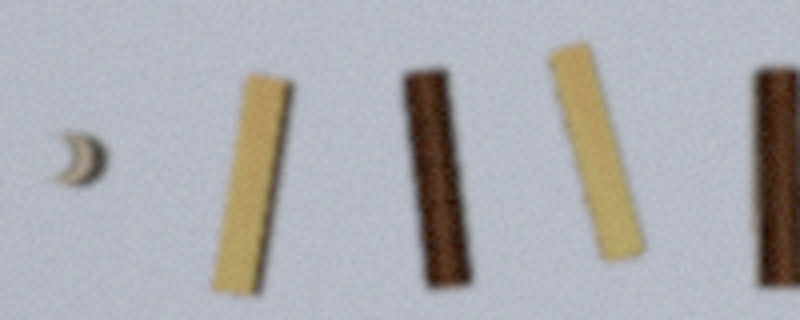

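View pics/c3.png

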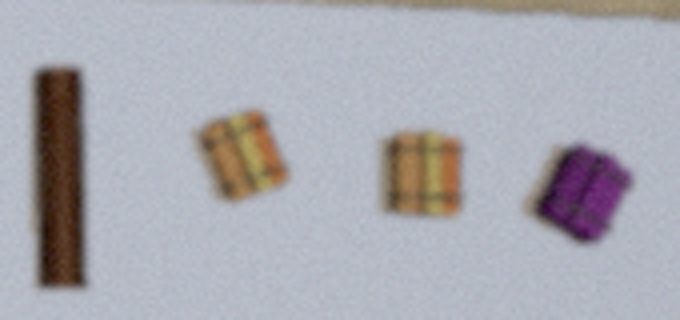

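View pics/c4.png

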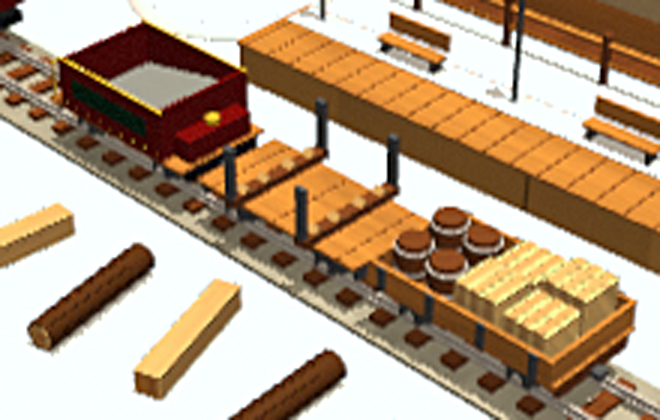

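```bash
python3 - <<'E'
from h import *
t=snapshot("top");s=snapshot("side")
up=lambda x0,y0,f,p:(x0+(p[0]+.5)/f-.5,y0+(p[1]+.5)/f-.5)
T=[(458,74),(602,79),(447,268),(593,276)];S=[(322,102),(392,139),(230,151),(302,191)]
for a,b in zip(T,S):
    pt=up(120,130,4,a);ps=up(190,120,3,b)
    print(tri(pt,ps).round(4),toworld("top",*pt,.121).round(4),toworld("side",*ps,.121).round(4))
crop(t,120,135,220,205,8,"d1");crop(s,200,125,290,185,8,"d2")
crop(t,205,140,300,210,8,"d3");crop(s,250,145,340,220,8,"d4")
E
```

```text
[0.6777 0.0612 0.1181] [0.6769 0.0607 0.121 ] [0.6739 0.0581 0.121 ]
[ 0.6752 -0.026   0.1157] [ 0.6741 -0.0267  0.121 ] [ 0.668  -0.0311  0.121 ]
[0.5583 0.0634 0.12  ] [0.5573 0.0641 0.121 ] [0.5581 0.0616 0.121 ]
[ 0.5551 -0.0243  0.1185] [ 0.553 -0.023  0.121] [ 0.5543 -0.0282  0.121 ]
```

View pics/d1.png

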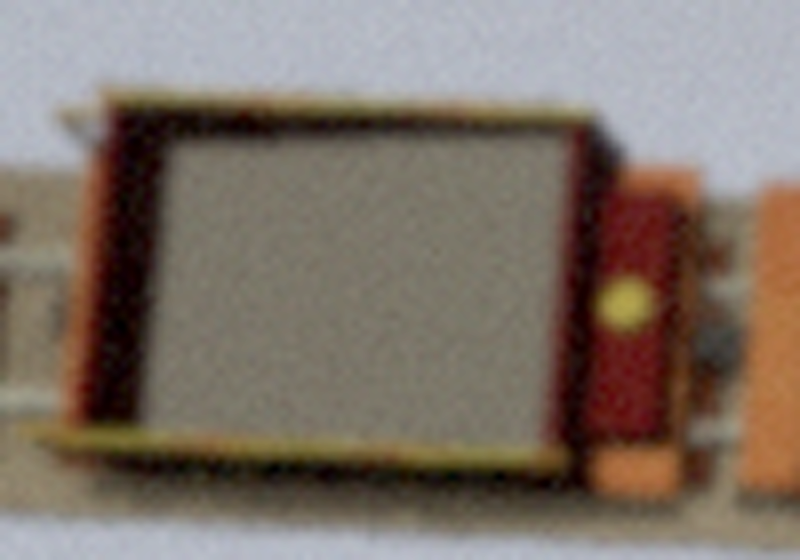

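View pics/d2.png

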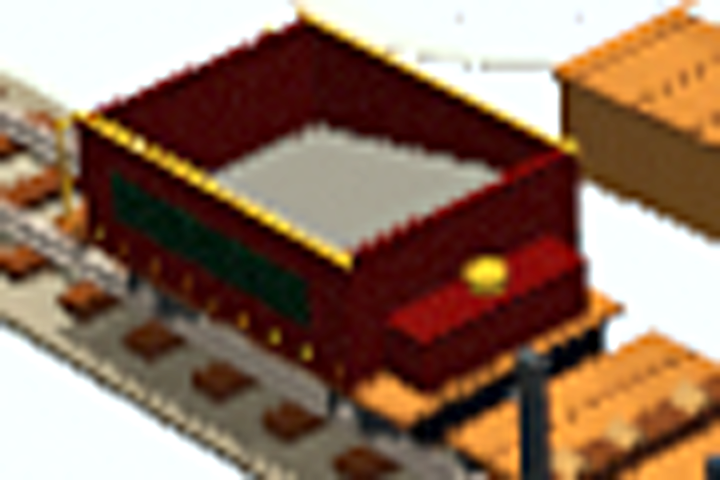

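View pics/d3.png

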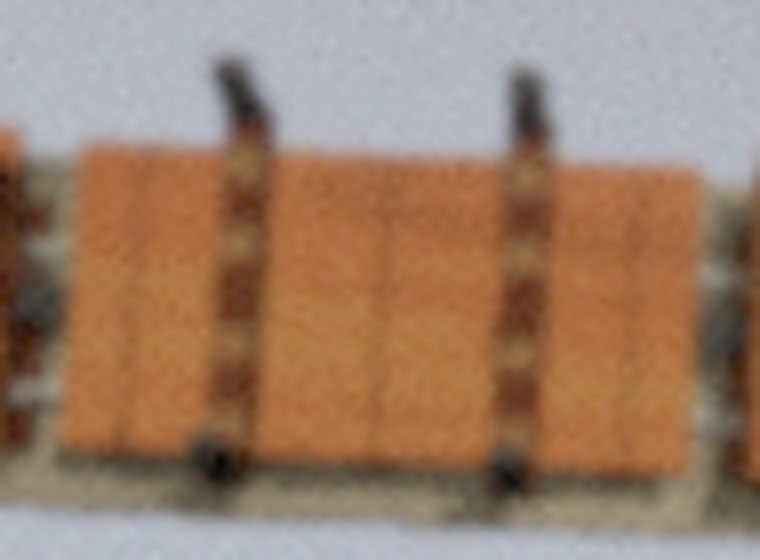

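View pics/d4.png

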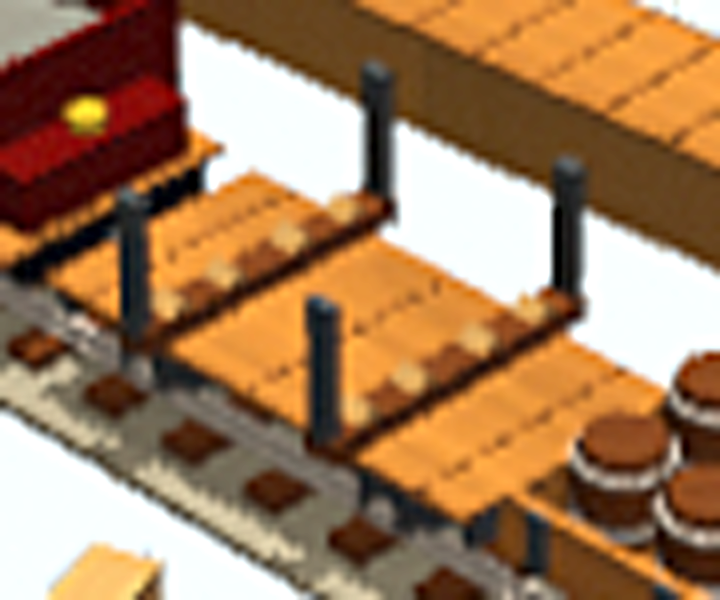

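```bash
cat > fit.py <<'E'
from h import *
from scipy.optimize import least_squares
up=lambda x0,y0,f,p:np.array((x0+(p[0]+.5)/f-.5,y0+(p[1]+.5)/f-.5))
def W(p,m): 
    c,s=np.cos(p[2]),np.sin(p[2]);return np.array([p[0]+c*m[0]-s*m[1],p[1]+s*m[0]+c*m[1],m[2]+.022])
def fit(obs,p0):
    f=lambda p:np.concatenate([topix(n,W(p,m))-q for n,m,q in obs])
    r=least_squares(f,p0,loss='soft_l1');return r.x,f(r.x).round(1)
E
python3 - <<'E'
from fit import *
o=[]
for m,a,b in (((.056,.074),(105,95),(300,12)),((.056,-.074),(600,117),(578,150)),((-.056,-.074),(570,465),(350,264)),((-.056,.074),(55,450),(80,118))):
    o+= [("top",m+(.094,),up(120,135,8,a)),("side",m+(.094,),up(200,125,8,b))]
pt,e=fit(o,[.62,.24,0]);print(pt.round(4),e)
for n in("top","side"):print(n,fit([x for x in o if x[0]==n],[.62,.24,0])[0].round(4))
o=[]
for m,a,b in (((.0595,.045),(230,62),(377,66)),((.0595,-.045),(525,70),(568,162)),((-.0595,-.045),(510,480),(320,302)),((-.0595,.045),(218,462),(133,195))):
    o+= [("top",m+(.099,),up(205,140,8,a)),("side",m+(.099,),up(250,145,8,b))]
for y,a in((.045,(232,335)),(-.045,(520,330))):pass
pw,e=fit(o,[.62,.02,0]);print(pw.round(4),e)
for n in("top","side"):print(n,fit([x for x in o if x[0]==n],[.62,.02,0])[0].round(4))
# overlay
t=snapshot("top").copy();s=snapshot("side").copy()
for n,im in(("top",t),("side",s)):
    F=6;x0,y0=(115,125) if n=="top" else (195,110)
    big=cv2.resize(im[y0:y0+98,x0:x0+133] if 0 else im[y0:y0+95+ (0 if n=="top" else 5),x0:x0+133+ (55 if n=="top" else 0)],None,fx=4,fy=4,interpolation=cv2.INTER_CUBIC)
    big=np.clip(big*1.5,0,255).astype('uint8').copy()
    def P(p,m):
        u=topix(n,W(p,m));return tuple(int(v) for v in ((u-[x0,y0]+.5)*4-.5))
    def L(p,a,b,c=(0,255,0)):cv2.line(big,P(p,a),P(p,b),c,1)
    for z,X,Y in((.094,.056,.074),):
        for a,b in(((X,Y),(X,-Y)),((X,-Y),(-X,-Y)),((-X,-Y),(-X,Y)),((-X,Y),(X,Y))):L(pt,a+(z,),b+(z,))
    for a,b in(((.052,.07,.046),(.052,-.07,.076)),((-.052,.07,.046),(-.052,-.07,.076)),((-.052,.07,.046),(.052,.07,.046)),((.052,-.07,.076),(-.052,-.07,.076))):L(pt,a,b,(0,255,255))
    for y in(.045,-.045):L(pw,(.055,y,.048),(-.055,y,.048))
    for x in(.029,-.029):L(pw,(x,.07,.063),(x,-.07,.063),(0,0,255))
    for x in(.055,-.055):
      for y in(.045,-.045):L(pw,(x,y,.048),(x,y,.099))
    cv2.imwrite(f"pics/ov_{n}.png",big[:,:,::-1])
E
```

```text
[ 0.6241  0.2357 -0.0256] [ 1.3 -0.   0.7 -0.2 -0.8 -1.1 -0.1 -0.9 -0.2  0.4 -0.9 -0.4  3.3  0.3
 -0.8 -0.2]
top [ 0.6239  0.2375 -0.0344]
side [ 0.6231  0.2334 -0.0123]
[ 0.6163  0.0189 -0.0239] [ 0.1  0.8 -0.1 -0.1  0.3  0.8  0.4 -0.3  0.3 -2.1  0.2  0.3 -0.9 -1.
 -0.9  0.6]
top [ 0.6157  0.0188 -0.0176]
side [ 0.617   0.0192 -0.0328]
```

View pics/ov_top.png

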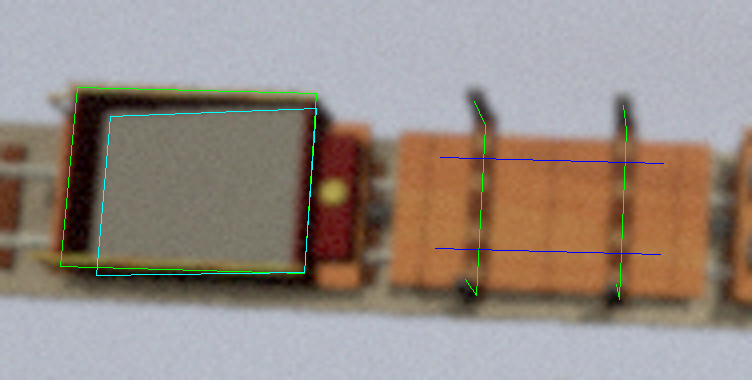

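View pics/ov_side.png

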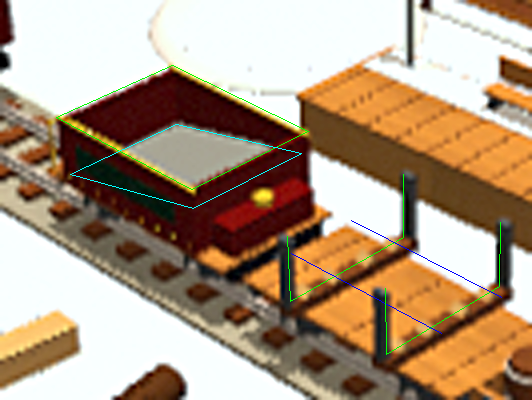

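```bash
cat > meas.py <<'E'
from fit import *
t=snapshot("top")
hsv=cv2.cvtColor(cv2.GaussianBlur(t,(3,3),0),cv2.COLOR_RGB2HSV)
m=((hsv[...,1]>90)).astype('uint8')*255
m[:215]=0;m[295:]=0
n,l,st,ce=cv2.connectedComponentsWithStats(m)
for i in range(1,n):
    if st[i,4]<80: continue
    ys,xs=np.where(l==i)
    c,(w,h),a=cv2.minAreaRect(np.c_[xs,ys].astype(np.float32))
    # principal axis, world at mid height
    v=t[ys,xs].mean(0).round()
    z=.018
    b=cv2.boxPoints((c,(w,h),a));bw=np.array([toworld("top",*q,z)[:2] for q in b])
    e=bw[1]-bw[0],bw[2]-bw[1];L=[np.linalg.norm(x) for x in e];k=int(L[1]>L[0]);ang=np.degrees(np.arctan2(e[k][1],e[k][0]))
    print(st[i,4],np.round(c,1),"world",toworld("top",*c,z).round(4),"len",np.round(L,3),"axis",round((ang+90)%180-90,1),"rgb",v)
E
python3 meas.py; python3 - <<'E'
from h import *
for c,u,v in(("top",351,248),("top",396.5,253),("top",435.5,258)):print(toworld(c,u,v,.036))
t=snapshot("top");s=snapshot("side")
crop(s,300,250,420,350,6,"e1"); crop(t,330,230,410,270,9,"e2")
E
```

```text
404 [258.7 247.6] world [0.4433 0.0037 0.018 ] len [0.021 0.134] axis 16.2 rgb [119. 105.  68.]
432 [218.9 254.5] world [0.4246 0.1064 0.018 ] len [0.022 0.133] axis 8.7 rgb [46. 28. 18.]
457 [304.5 254. ] world [ 0.428  -0.1144  0.018 ] len [0.023 0.133] axis 2.0 rgb [47. 29. 18.]
472 [172.9 255.8] world [0.4199 0.2258 0.018 ] len [0.133 0.024] axis -6.4 rgb [113.  98.  64.]
264 [350.4 248.2] world [ 0.444  -0.2321  0.018 ] len [0.039 0.046] axis 20.8 rgb [99. 78. 51.]
285 [395.5 253. ] world [ 0.433  -0.3466  0.018 ] len [0.038 0.046] axis -2.1 rgb [96. 76. 49.]
292 [435.6 257.8] world [ 0.4219 -0.4475  0.018 ] len [0.051 0.04 ] axis -28.4 rgb [58. 28. 62.]
[ 0.44350208 -0.23078689  0.036     ]
[ 0.43210789 -0.34433384  0.036     ]
[ 0.4206503 -0.440717   0.036    ]
```

View pics/e1.png

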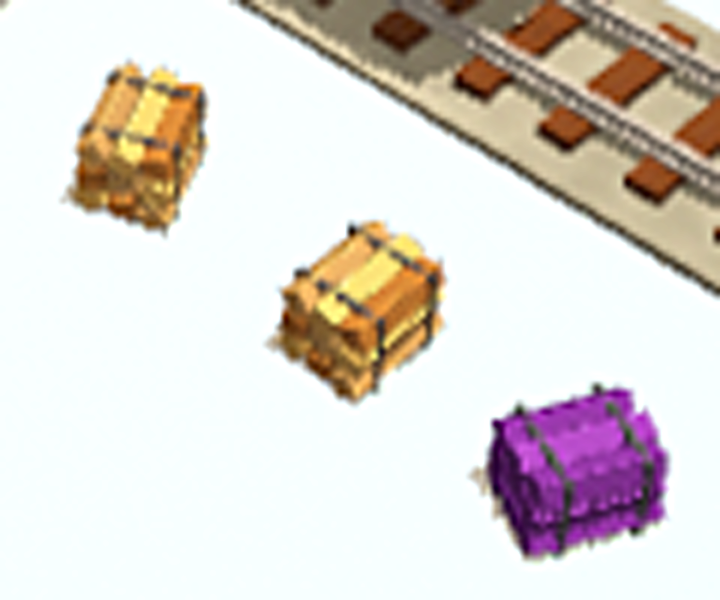

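View pics/e2.png

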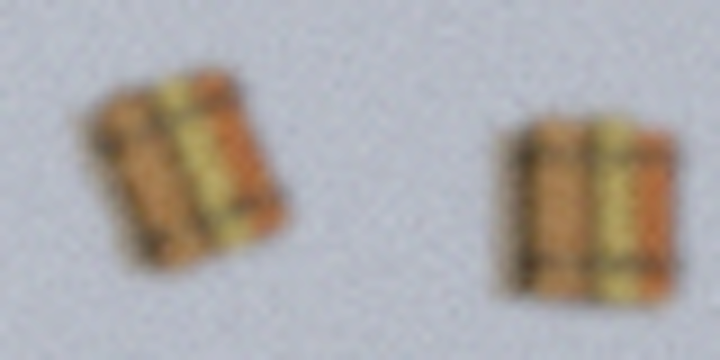

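```bash
python3 - <<'E'
from fit import *
s=snapshot("side");t=snapshot("top")
objs=[(.4246,.1064,8.7,.14,.03,.03),(.428,-.1144,2,.14,.03,.03),(.4437,-.2315,20.8,.052,.038,.036),(.4325,-.3455,-1,.052,.038,.036)]
for n,im,x0,y0,w,h,F in(("side",s,190,190,190,140,4),("top",t,200,215,210,75,3.8)):
    big=cv2.resize(im[y0:y0+h,x0:x0+w],None,fx=F,fy=F,interpolation=cv2.INTER_CUBIC);big=np.clip(big*1.5,0,255).astype('uint8').copy()
    for x,y,a,L,Wd,H in objs:
        p=(x,y,np.radians(a));g=[]
        for z in(0,H):
            q=[(topix(n,W(p,(i*L/2,j*Wd/2,z-.022)))-[x0,y0]+.5)*F for i,j in((1,1),(1,-1),(-1,-1),(-1,1))]
            cv2.polylines(big,[np.int32(q)],True,(0,255,0) if z else (0,0,255),1)
    cv2.imwrite(f"pics/f_{n}.png",big[:,:,::-1])
E
```

```text
(no output)
```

View pics/f_side.png

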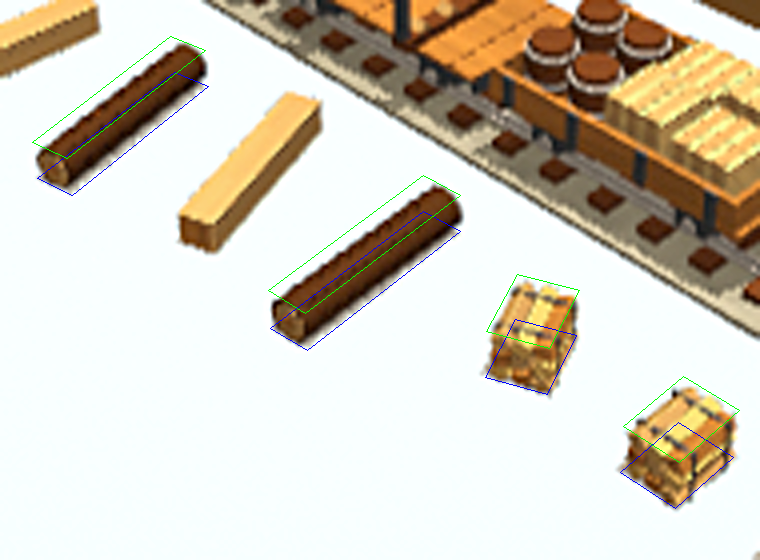

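View pics/f_top.png

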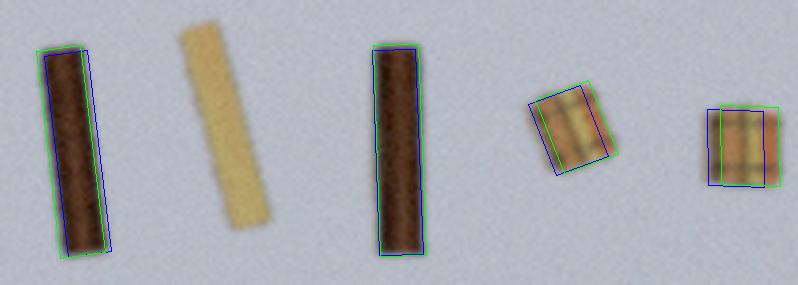

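```bash
cat > go.py <<'E'
from h import *
from scipy.spatial.transform import Rotation as R
import sys
s=get_state();p=s["tool_pos"];M=R.from_quat(s["eef_rot"]).as_matrix()
phi=np.degrees(np.arctan2(M[1,1],M[0,1]))
print("t",round(float(s["clock"]),2),"p",p.round(4),"phi",round(phi,2),"tilt",M[:,2].round(3),"F",s["contact_force"].round(2),"op",round(float(s["opening"])*88.1,1),"q7",s["q"].round(2))
for a in sys.argv[1:]:
    x,y,z,f=map(float,a.split(","))
    d=M.T@(np.array([x,y,z])-p)/.75
    t=((phi-f+180)%360-180)
    print(a,"->",d.round(4),"turn",round(np.radians(t)/2,4),"rows",int(np.ceil(max(np.linalg.norm(d)*750/41.7,abs(t)/7.16))))
E
python3 go.py .4246,.1064,.12,98.7 .4246,.1064,.026,98.7
```

```text
t 1.35 p [0.2427 0.576  0.2608] phi 67.15 tilt [ 0.  0. -1.] F [ 0.08 -0.06  0.17] op 87.9 q7 [-1.14  0.69 -0.19  1.57  0.16  0.9  -0.22]
.4246,.1064,.12,98.7 -> [-0.4666 -0.4828  0.1876] turn -0.2753 rows 13
.4246,.1064,.026,98.7 -> [-0.4666 -0.4828  0.313 ] turn -0.2753 rows 14
```

jog_arm --rows '[[[-0.467,-0.483,0.188],-0.275],[[-0.467,-0.483,0.188],-0.275],[[-0.467,-0.483,0.188],-0.275],[[-0.467,-0.483,0.188],-0.275],[[-0.467,-0.483,0.188],-0.275],[[-0.467,-0.483,0.188],-0.275],[[-0.467,-0.483,0.188],-0.275],[[-0.467,-0.483,0.188],-0.275],[[-0.467,-0.483,0.188],-0.275],[[-0.467,-0.483,0.188],-0.275],[[-0.467,-0.483,0.188],-0.275],[[-0.467,-0.483,0.188],-0.275],[[-0.467,-0.483,0.188],-0.275],[[-0.467,-0.483,0.188],-0.275],[[-0.467,-0.483,0.188],-0.275],[[-0.467,-0.483,0.188],-0.275],[[-0.467,-0.483,0.188],-0.275]]' --gripper 64 --newtons 20

```text
clock: 2.77
tool_pos: [0.4248, 0.1081, 0.1201]
eef_rot: [-0.077, 0.997, 0.001, 0.001]
contact_force: [0.0, 0.6, 0.5]
opening: 0.728
```

```bash
python3 go.py .4246,.1064,.12,98.7 .4246,.1064,.026,98.7; python3 - <<'E'
from h import *
s=snapshot("side");cv2.imwrite("pics/g1.png",s[:,:,::-1])
E
```

```text
t 2.77 p [0.4248 0.1081 0.1201] phi 98.83 tilt [ 0.001  0.002 -1.   ] F [0.04 0.57 0.5 ] op 64.2 q7 [-0.22  0.74 -0.21  2.23  0.66  0.23  0.7 ]
.4246,.1064,.12,98.7 -> [ 0.0006 -0.0022  0.0001] turn 0.0011 rows 1
.4246,.1064,.026,98.7 -> [ 0.0007 -0.0025  0.1255] turn 0.0011 rows 3
```

View pics/g1.png

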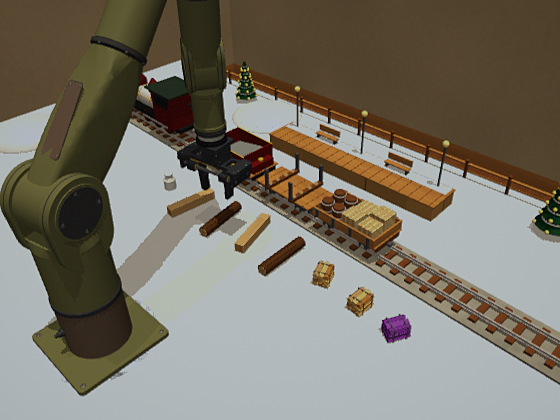

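jog_arm --rows '[[[0,-0.001,0.05],0],[[0,-0.001,0.09],0],[[0,-0.001,0.115],0],[[0,-0.001,0.125],0],[[0,-0.001,0.125],0],[[0,-0.001,0.125],0]]'

```text
clock: 3.32
tool_pos: [0.421, 0.1025, 0.0333]
eef_rot: [-0.078, 0.997, -0.006, -0.007]
contact_force: [-0.9, 0.0, 0.0]
opening: 0.723
```

jog_arm --rows '[[[0,0,0],0],[[0,0,0],0],[[0,0,0],0],[[0,0,0],0],[[0,0,0],0],[[0,0,0],0],[[0,0,-0.02],0],[[0,0,-0.06],0],[[0,0,-0.11],0],[[0,0,-0.16],0],[[0,0,-0.19],0],[[0,0,-0.2],0],[[0,0,-0.2],0]]' --gripper 0 --newtons 20

```text
clock: 4.4
tool_pos: [0.4246, 0.1038, 0.1867]
eef_rot: [-0.076, 0.997, -0.006, -0.005]
contact_force: [0.3, 0.8, -1.5]
opening: 0.337
```

```bash
python3 - <<'E'
import numpy as np
P=(.6163,.019,-.030);T=(.6237,.237,-.030)
def W(p,x,y):c,s=np.cos(p[2]),np.sin(p[2]);return (p[0]+c*x-s*y,p[1]+s*x+c*y)
for x in(.029,-.029):print(np.round(W(P,x,0),4))
for y in(.037,.03,-.014,-.02,-.058):print(y,np.round(W(T,0,y),4))
E
python3 go.py .6453,.0181,.18,-1.7 .6453,.0181,.092,-1.7
```

```text
[0.6453 0.0181]
[0.5873 0.0199]
0.037 [0.6248 0.274 ]
0.03 [0.6246 0.267 ]
-0.014 [0.6233 0.223 ]
-0.02 [0.6231 0.217 ]
-0.058 [0.622 0.179]
t 4.4 p [0.4246 0.1038 0.1867] phi 98.77 tilt [-0.009 -0.012 -1.   ] F [ 0.35  0.83 -1.55] op 29.6 q7 [ 0.06  0.66 -0.64  2.16  0.76  0.57  0.57]
.6453,.0181,.18,-1.7 -> [-0.2735 -0.1576  0.0077] turn 0.8767 rows 15
.6453,.0181,.092,-1.7 -> [-0.2748 -0.1563  0.125 ] turn 0.8767 rows 15
```

```bash
python3 - <<'E'
from h import *
s=snapshot("side");crop(s,160,100,300,240,5,"g2")
E
```

```text
(no output)
```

View pics/g2.png

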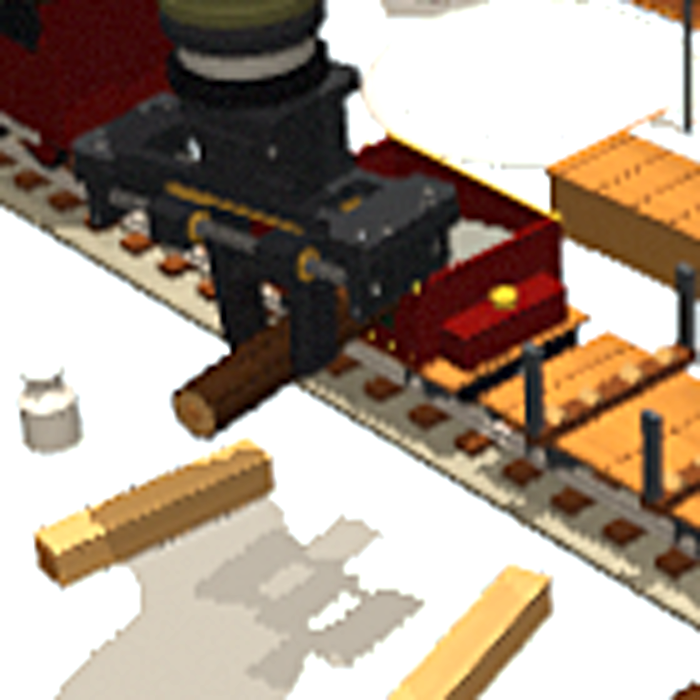

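jog_arm --rows '[[[-0.274,-0.158,0],0.877],[[-0.274,-0.158,0],0.877],[[-0.274,-0.158,0],0.877],[[-0.274,-0.158,0],0.877],[[-0.274,-0.158,0],0.877],[[-0.274,-0.158,0],0.877],[[-0.274,-0.158,0],0.877],[[-0.274,-0.158,0],0.877],[[-0.274,-0.158,0],0.877],[[-0.274,-0.158,0],0.877],[[-0.274,-0.158,0],0.877],[[-0.274,-0.158,0],0.877],[[-0.274,-0.158,0],0.877],[[-0.274,-0.158,0],0.877],[[-0.274,-0.158,0],0.877],[[-0.274,-0.158,0],0.877],[[-0.274,-0.158,0],0.877],[[-0.274,-0.158,0],0.877]]'

```text
clock: 5.95
tool_pos: [0.6441, 0.0177, 0.181]
eef_rot: [0.716, 0.698, -0.011, 0.0]
contact_force: [-0.7, -0.1, -0.4]
opening: 0.332
```

```bash
python3 - <<'E'
from h import *
s=snapshot("side");crop(s,200,80,360,220,5,"g3")
t=snapshot("top");crop(t,180,110,320,230,5,"g3t")
E
python3 go.py .6453,.0181,.18,-1.7 .6453,.0181,.105,-1.7
```

```text
t 6.05 p [0.6444 0.0176 0.1815] phi -1.61 tilt [-0.015 -0.015 -1.   ] F [-0.3   0.89 -0.16] op 29.4 q7 [ 0.01  0.82 -0.23  1.56  0.25  0.81 -0.34]
.6453,.0181,.18,-1.7 -> [0.0008 0.0012 0.0019] turn 0.0008 rows 1
.6453,.0181,.105,-1.7 -> [0.0023 0.0027 0.1019] turn 0.0008 rows 2
```

View pics/g3.png

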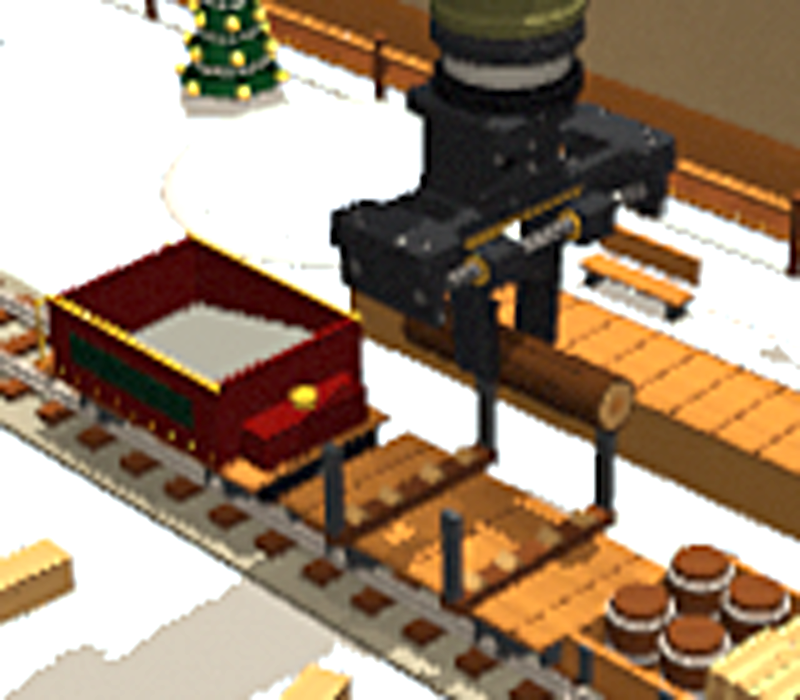

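View pics/g3t.png

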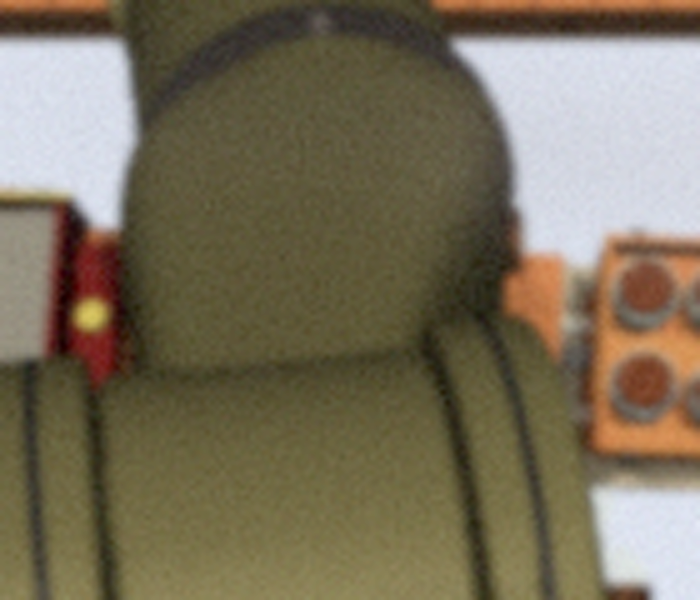

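```bash
python3 - <<'E'
from h import *
for z in(.155,.16,.165,.17,.175):print(z,toworld("side",323.0,160.2,z).round(4))
print(topix("side",(.6453,-.05,.165)))
E
```

```text
0.155 [ 0.6519 -0.0527  0.155 ]
0.16 [ 0.6455 -0.0579  0.16  ]
0.165 [ 0.6391 -0.0631  0.165 ]
0.17 [ 0.6327 -0.0683  0.17  ]
0.175 [ 0.6263 -0.0735  0.175 ]
[320.65266806 157.47860702]
```

jog_arm --rows '[[[0.009,0.003,0.02],0],[[0.0096,0.003,0.04],0],[[0.0096,0.003,0.06],0],[[0.0096,0.003,0.075],0],[[0.0096,0.003,0.085],0],[[0.0096,0.003,0.093],0],[[0.0096,0.003,0.097],0],[[0.0096,0.003,0.099],0],[[0.0096,0.003,0.099],0],[[0.0096,0.003,0.099],0]]'

```text
clock: 6.88
tool_pos: [0.6463, 0.0238, 0.108]
eef_rot: [0.717, 0.697, -0.01, 0.001]
contact_force: [0.8, -0.1, -0.4]
opening: 0.333
```

```bash
python3 - <<'E'
from h import *
s=snapshot("side");crop(s,220,100,360,220,5,"g4")
E
python3 go.py .6453,.023,.105,-1.7
```

```text
t 6.93 p [0.6463 0.0238 0.1081] phi -1.67 tilt [-0.013 -0.015 -1.   ] F [-0.43 -0.1  -0.83] op 29.4 q7 [-0.01  0.92 -0.2   1.59  0.27  0.68 -0.38]
.6453,.023,.105,-1.7 -> [-0.001  -0.0012  0.0041] turn 0.0002 rows 1
```

View pics/g4.png

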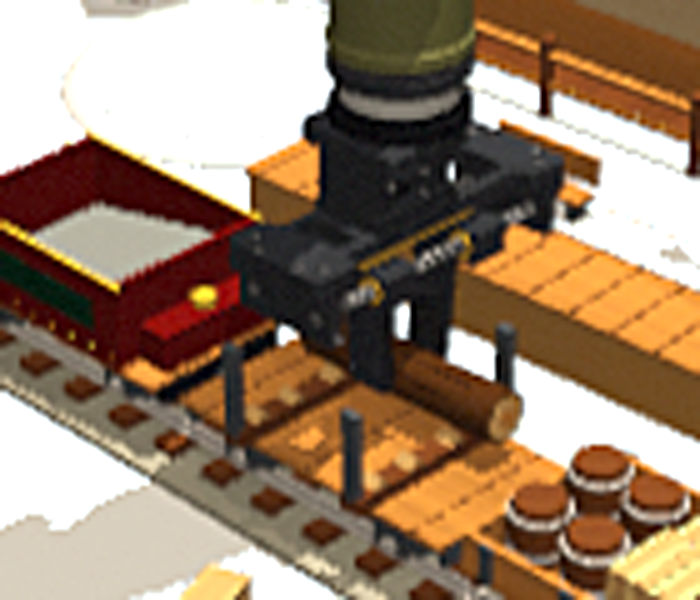

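jog_arm --rows '[[[0,-0.001,0.002],0],[[0,-0.001,0.004],0],[[0,-0.001,0.005],0],[[0,-0.001,0.005],0]]'

```text
clock: 7.27
tool_pos: [0.6469, 0.0236, 0.1049]
eef_rot: [0.717, 0.697, -0.009, 0.002]
contact_force: [3.0, -0.8, 3.5]
opening: 0.334
```

```bash
python3 - <<'E'
from h import *
s=snapshot("side");crop(s,220,100,360,220,5,"g5")
print(topix("side",(.6453+.002,.019-.07,.085)),topix("side",(.6453+.002,.019-.07,.09)))
E
python3 go.py .6453,.023,.105,-1.7
```

```text
[320.6903406  183.32701095] [320.73677316 181.75316654]
t 7.32 p [0.6469 0.0236 0.1048] phi -1.7 tilt [-0.01  -0.015 -1.   ] F [ 2.91 -0.42  4.77] op 29.1 q7 [-0.01  0.92 -0.2   1.59  0.28  0.67 -0.38]
.6453,.023,.105,-1.7 -> [-0.0008 -0.0021 -0.0002] turn 0.0 rows 1
```

View pics/g5.png

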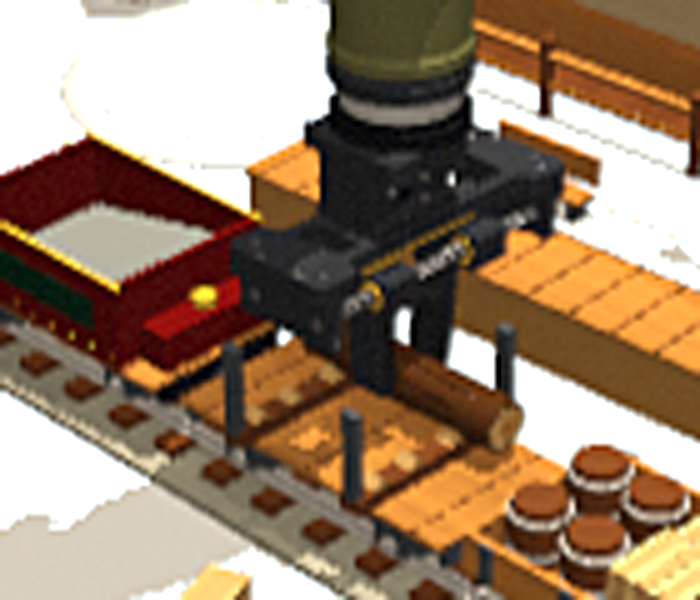

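jog_arm --rows '[[[0,0,0],0],[[0,0,0],0],[[0,0,0],0],[[0,0,0],0],[[0,0,-0.02],0],[[0,0,-0.05],0],[[0,0,-0.1],0],[[0,0,-0.15],0],[[0,0,-0.15],0]]' --gripper 42

```text
clock: 8.07
tool_pos: [0.6506, 0.0264, 0.2233]
eef_rot: [0.717, 0.697, -0.005, 0.004]
contact_force: [0.3, 0.5, 0.3]
opening: 0.477
```

```bash
python3 go.py .427,-.1144,.12,92 .427,-.1144,.026,92
```

```text
t 8.07 p [0.6506 0.0264 0.2233] phi -1.68 tilt [-0.002 -0.013 -1.   ] F [0.31 0.54 0.33] op 42.0 q7 [ 0.01  0.77 -0.24  1.51  0.23  0.89 -0.34]
.427,-.1144,.12,92 -> [-0.1946 -0.2923  0.1408] turn -0.8175 rows 14
.427,-.1144,.026,92 -> [-0.193  -0.292   0.2662] turn -0.8175 rows 14
```

jog_arm --rows '[[[-0.195,-0.292,0.12],-0.8175],[[-0.195,-0.292,0.12],-0.8175],[[-0.195,-0.292,0.12],-0.8175],[[-0.195,-0.292,0.12],-0.8175],[[-0.195,-0.292,0.12],-0.8175],[[-0.195,-0.292,0.12],-0.8175],[[-0.195,-0.292,0.12],-0.8175],[[-0.195,-0.292,0.12],-0.8175],[[-0.195,-0.292,0.12],-0.8175],[[-0.195,-0.292,0.12],-0.8175],[[-0.195,-0.292,0.12],-0.8175],[[-0.195,-0.292,0.12],-0.8175],[[-0.195,-0.292,0.12],-0.8175],[[-0.195,-0.292,0.12],-0.8175],[[-0.195,-0.292,0.12],-0.8175],[[-0.195,-0.292,0.12],-0.8175],[[-0.195,-0.292,0.12],-0.8175]]' --gripper 64

```text
clock: 9.48
tool_pos: [0.4222, -0.1157, 0.1315]
eef_rot: [-0.017, 1.0, -0.007, -0.007]
contact_force: [-0.0, -0.4, 0.5]
opening: 0.724
```

```bash
python3 go.py .427,-.1144,.12,92 .427,-.1144,.026,92; python3 - <<'E'
from h import *
s=snapshot("side");crop(s,220,100,360,220,5,"g6")
t=snapshot("top");crop(t,180,110,320,230,5,"g6t")
E
```

```text
t 9.48 p [ 0.4222 -0.1157  0.1315] phi 91.9 tilt [-0.015 -0.015 -1.   ] F [-0.01 -0.42  0.47] op 63.8 q7 [ 0.46  0.75 -0.5   2.21  0.95  0.43  0.78]
.427,-.1144,.12,92 -> [-0.0066  0.0017  0.0152] turn -0.0008 rows 1
.427,-.1144,.026,92 -> [-0.0085  0.0036  0.1405] turn -0.0008 rows 3
```

View pics/g6.png

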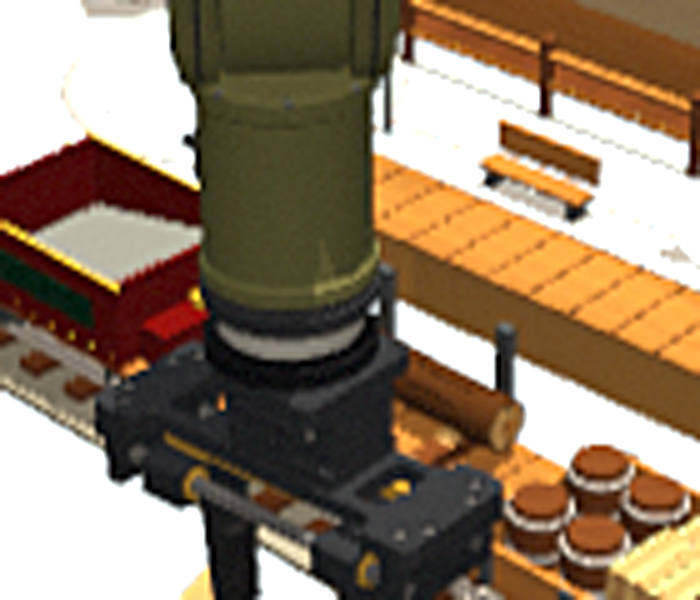

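View pics/g6t.png

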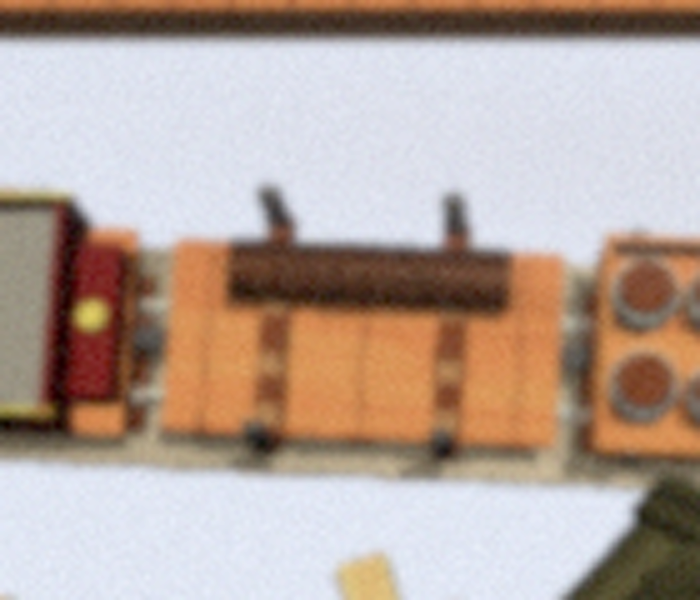

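jog_arm --rows '[[[-0.008,0.003,0.05],0],[[-0.0085,0.0036,0.09],0],[[-0.0085,0.0036,0.12],0],[[-0.0085,0.0036,0.135],0],[[-0.0085,0.0036,0.139],0],[[-0.0085,0.0036,0.139],0],[[-0.0085,0.0036,0.139],0],[[-0.0085,0.0036,0.139],0]]'

```text
clock: 10.25
tool_pos: [0.4273, -0.1143, 0.0276]
eef_rot: [-0.017, 1.0, -0.007, -0.007]
contact_force: [0.3, -0.5, 0.2]
opening: 0.727
```

```bash
python3 go.py .427,-.1144,.026,92; python3 - <<'E'
from h import *
s=snapshot("side");crop(s,220,160,360,300,5,"g7")
E
```

```text
t 10.25 p [ 0.4273 -0.1143  0.0276] phi 91.98 tilt [-0.014 -0.015 -1.   ] F [ 0.29 -0.52  0.2 ] op 64.1 q7 [ 0.27  0.95 -0.19  2.23  1.66  0.17  0.1 ]
.427,-.1144,.026,92 -> [ 0.0004 -0.0001  0.0021] turn -0.0002 rows 1
```

View pics/g7.png

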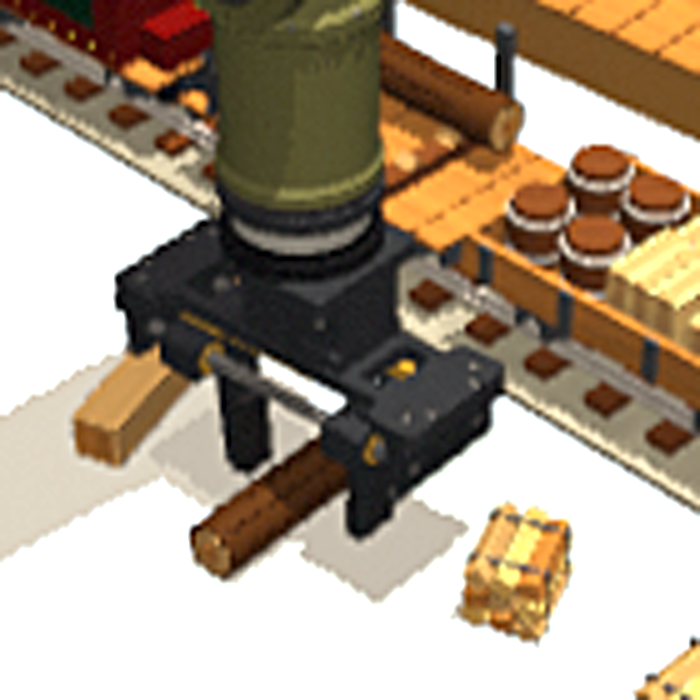

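jog_arm --rows '[[[0,0,0],0],[[0,0,0],0],[[0,0,0],0],[[0,0,0],0],[[0,0,0],0],[[0,0,0],0],[[0,0,0],0],[[0,0,-0.02],0],[[0,0,-0.06],0],[[0,0,-0.11],0],[[0,0,-0.16],0],[[0,0,-0.2],0],[[0,0,-0.22],0],[[0,0,-0.22],0],[[0,0,-0.22],0]]' --gripper 0 --newtons 20

```text
clock: 11.55
tool_pos: [0.4298, -0.1125, 0.1929]
eef_rot: [-0.017, 1.0, -0.008, -0.006]
contact_force: [-0.5, -1.2, -1.9]
opening: 0.336
```

```bash
python3 go.py .5885,.0199,.19,-1.7
```

```text
t 11.55 p [ 0.4298 -0.1125  0.1929] phi 91.95 tilt [-0.012 -0.016 -1.   ] F [-0.52 -1.18 -1.92] op 29.6 q7 [ 0.55  0.65 -0.64  2.14  0.74  0.6   0.96]
.5885,.0199,.19,-1.7 -> [-0.2175  0.1692 -0.0015] turn 0.8173 rows 14
```

jog_arm --rows '[[[-0.2175,0.169,-0.0015],0.817],[[-0.2175,0.169,-0.0015],0.817],[[-0.2175,0.169,-0.0015],0.817],[[-0.2175,0.169,-0.0015],0.817],[[-0.2175,0.169,-0.0015],0.817],[[-0.2175,0.169,-0.0015],0.817],[[-0.2175,0.169,-0.0015],0.817],[[-0.2175,0.169,-0.0015],0.817],[[-0.2175,0.169,-0.0015],0.817],[[-0.2175,0.169,-0.0015],0.817],[[-0.2175,0.169,-0.0015],0.817],[[-0.2175,0.169,-0.0015],0.817],[[-0.2175,0.169,-0.0015],0.817],[[-0.2175,0.169,-0.0015],0.817],[[-0.2175,0.169,-0.0015],0.817],[[-0.2175,0.169,-0.0015],0.817],[[-0.2175,0.169,-0.0015],0.817]]'

```text
clock: 12.97
tool_pos: [0.5877, 0.0204, 0.1883]
eef_rot: [0.716, 0.698, -0.011, 0.0]
contact_force: [0.7, -0.9, -0.8]
opening: 0.334
```

```bash
python3 go.py .588,.0205,.19,-1.7 .588,.0205,.102,-1.7;  python3 - <<'E'
from h import *
s=snapshot("side");crop(s,220,80,360,220,5,"g8")
for z in(.17,.175,.18):print(topix("side",(.588,-.05,z)))
E
```

```text
t 12.97 p [0.5877 0.0204 0.1883] phi -1.49 tilt [-0.016 -0.015 -1.   ] F [ 0.69 -0.86 -0.78] op 29.5 q7 [-0.01  0.74 -0.2   1.73  0.23  0.71 -0.36]
.588,.0205,.19,-1.7 -> [ 0.0001  0.0004 -0.0023] turn 0.0019 rows 1
.588,.0205,.102,-1.7 -> [0.002  0.0022 0.115 ] turn 0.0019 rows 3
[305.78756009 164.62054121]
[305.80311204 162.90321575]
[305.81873483 161.17806885]
```

View pics/g8.png

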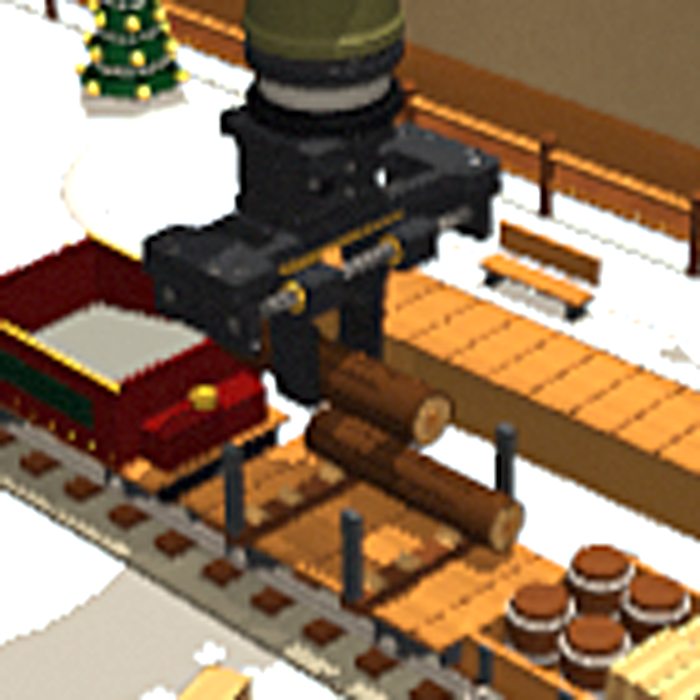

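jog_arm --rows '[[[0,0,0.02],0],[[0.001,0.001,0.045],0],[[0.001,0.001,0.07],0],[[0.002,0.002,0.09],0],[[0.002,0.002,0.102],0],[[0.002,0.002,0.11],0],[[0.002,0.002,0.115],0],[[0.002,0.002,0.118],0],[[0.002,0.002,0.119],0],[[0.002,0.002,0.12],0]]'

```text
clock: 13.85
tool_pos: [0.5887, 0.0206, 0.0995]
eef_rot: [0.717, 0.697, -0.01, 0.001]
contact_force: [-0.4, 0.1, -0.3]
opening: 0.328
```

```bash
python3 go.py .588,.0205,.098,-1.7
```

```text
t 13.85 p [0.5887 0.0206 0.0995] phi -1.61 tilt [-0.013 -0.015 -1.   ] F [-0.39  0.06 -0.31] op 28.9 q7 [-0.03  0.87 -0.16  1.78  0.27  0.52 -0.4 ]
.588,.0205,.098,-1.7 -> [-0.0002 -0.0009  0.002 ] turn 0.0008 rows 1
```

jog_arm --rows '[[[0,0,0.001],0],[[0,0,0.002],0],[[0,0,0.003],0],[[0,0,0.003],0]]'

```text
clock: 14.18
tool_pos: [0.5893, 0.0205, 0.0973]
eef_rot: [0.717, 0.697, -0.009, 0.001]
contact_force: [1.2, -0.7, 3.1]
opening: 0.335
```

```bash
python3 go.py .588,.0205,.098,-1.7;  python3 - <<'E'
from h import *
s=snapshot("side");crop(s,220,100,360,220,5,"g9")
print(topix("side",(.589,-.05,.085)))
E
```

```text
t 14.18 p [0.5893 0.0205 0.0973] phi -1.63 tilt [-0.012 -0.015 -1.   ] F [ 1.22 -0.69  3.09] op 29.5 q7 [-0.03  0.88 -0.16  1.78  0.27  0.52 -0.4 ]
.588,.0205,.098,-1.7 -> [-0.0001 -0.0017 -0.0008] turn 0.0006 rows 1
[305.79044184 192.50420967]
```

View pics/g9.png

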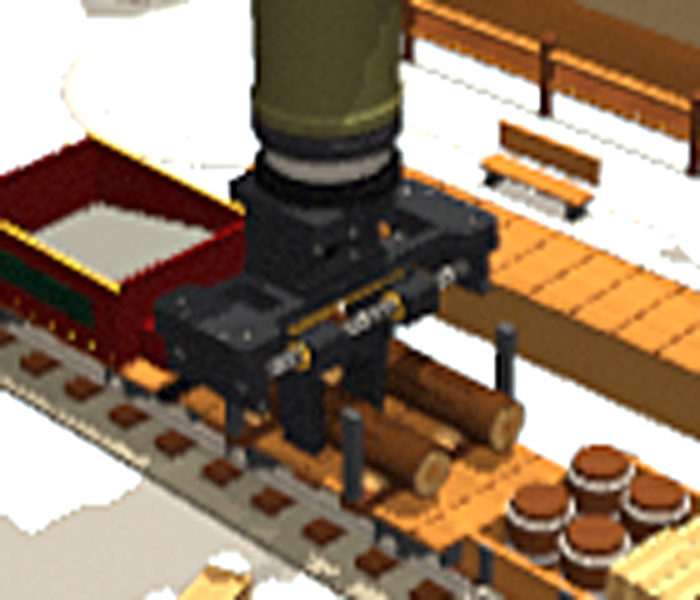

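Seated with light contact; release to a limited opening and rise.

jog_arm --rows '[[[0,0,0],0],[[0,0,0],0],[[0,0,0],0],[[0,0,0],0],[[0,0,-0.02],0],[[0,0,-0.05],0],[[0,0,-0.1],0],[[0,0,-0.15],0],[[0,0,-0.15],0]]' --gripper 38

```text
clock: 14.98
tool_pos: [0.5937, 0.0231, 0.2157]
eef_rot: [0.717, 0.697, -0.006, 0.004]
contact_force: [0.8, 0.4, -0.2]
opening: 0.434
```

```bash
python3 go.py .4437,-.2315,.12,-69.2 .4437,-.2315,.12,110.8
```

```text
t 14.98 p [0.5937 0.0231 0.2157] phi -1.62 tilt [-0.003 -0.013 -1.   ] F [ 0.75  0.38 -0.19] op 38.2 q7 [-0.    0.71 -0.21  1.7   0.22  0.76 -0.35]
.4437,-.2315,.12,-69.2 -> [-0.3432 -0.19    0.1326] turn 0.5897 rows 10
.4437,-.2315,.12,110.8 -> [-0.3432 -0.19    0.1326] turn -0.9811 rows 16
```

jog_arm --rows '[[[-0.343,-0.19,0.1],0.59],[[-0.343,-0.19,0.1],0.59],[[-0.343,-0.19,0.1],0.59],[[-0.343,-0.19,0.1],0.59],[[-0.343,-0.19,0.1],0.59],[[-0.343,-0.19,0.1],0.59],[[-0.343,-0.19,0.1],0.59],[[-0.343,-0.19,0.1],0.59],[[-0.343,-0.19,0.1],0.59],[[-0.343,-0.19,0.1],0.59],[[-0.343,-0.19,0.1],0.59],[[-0.343,-0.19,0.1],0.59],[[-0.343,-0.19,0.1],0.59]]' --gripper 70

```text
clock: 16.07
tool_pos: [0.4392, -0.2316, 0.1401]
eef_rot: [0.983, 0.182, -0.008, 0.006]
contact_force: [0.6, -0.4, 0.5]
opening: 0.795
```

```bash
python3 go.py .4437,-.2315,.028,-69.2;  python3 - <<'E'
from h import *
t=snapshot("top");crop(t,180,110,320,230,5,"g10")
E
```

```text
t 16.07 p [ 0.4392 -0.2316  0.1401] phi -69.08 tilt [-0.015 -0.015 -1.   ] F [ 0.61 -0.45  0.45] op 70.1 q7 [ 0.34  0.73  0.06  2.06 -0.07  0.36 -0.75]
.4437,-.2315,.028,-69.2 -> [0.0084 0.0007 0.1493] turn 0.0011 rows 3
```

View pics/g10.png

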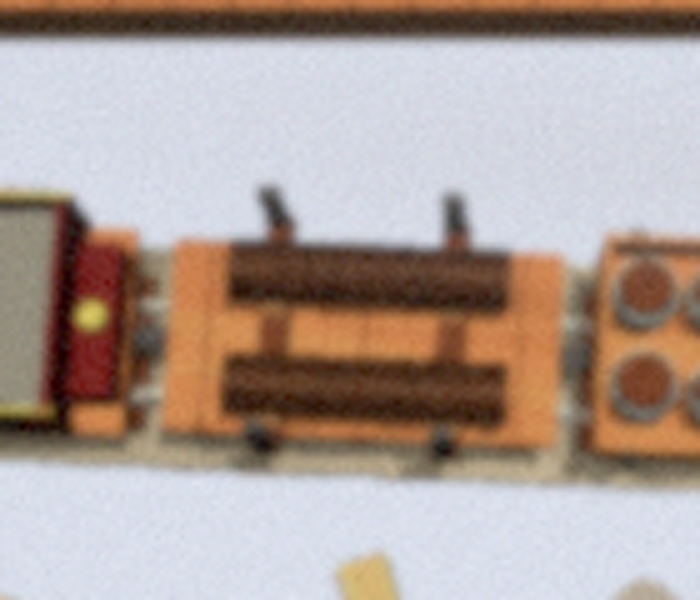

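jog_arm --rows '[[[0.006,0.001,0.05],0],[[0.008,0.001,0.095],0],[[0.008,0.001,0.125],0],[[0.008,0.001,0.142],0],[[0.008,0.001,0.148],0],[[0.008,0.001,0.149],0],[[0.008,0.001,0.149],0],[[0.008,0.001,0.149],0]]'

```text
clock: 16.78
tool_pos: [0.444, -0.2324, 0.0293]
eef_rot: [0.984, 0.181, -0.008, 0.006]
contact_force: [-0.2, -0.4, 0.4]
opening: 0.797
```

```bash
python3 go.py .4437,-.2315,.028,-69.2;  python3 - <<'E'
from h import *
t=snapshot("side");crop(t,270,200,410,320,5,"g11")
E
```

```text
t 16.78 p [ 0.444  -0.2324  0.0293] phi -69.2 tilt [-0.013 -0.016 -1.   ] F [-0.16 -0.4   0.37] op 70.2 q7 [ 0.36  0.95  0.04  2.07 -0.08  0.13 -0.75]
.4437,-.2315,.028,-69.2 -> [ 0.0001 -0.0013  0.0017] turn 0.0 rows 1
```

View pics/g11.png

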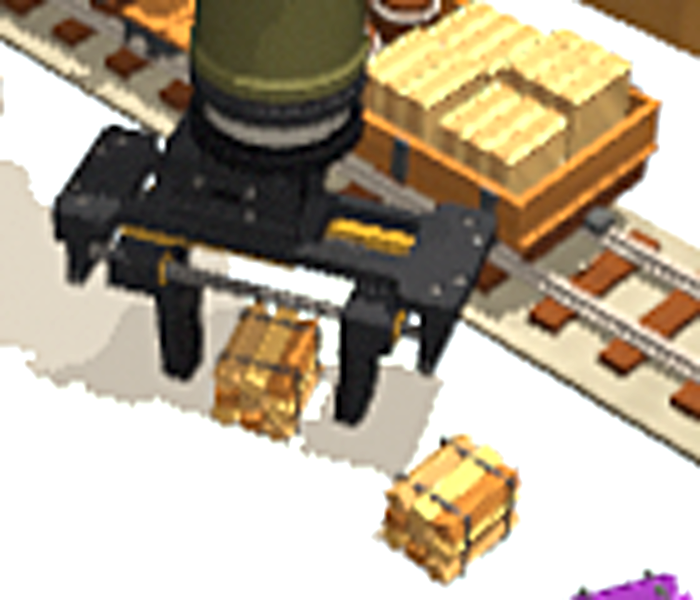

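jog_arm --rows '[[[0,0,0],0],[[0,0,0],0],[[0,0,0],0],[[0,0,0],0],[[0,0,0],0],[[0,0,0],0],[[0,0,0],0],[[0,0,-0.02],0],[[0,0,-0.06],0],[[0,0,-0.11],0],[[0,0,-0.16],0],[[0,0,-0.21],0],[[0,0,-0.24],0],[[0,0,-0.25],0],[[0,0,-0.25],0]]' --gripper 0 --newtons 15

```text
clock: 18.08
tool_pos: [0.447, -0.2298, 0.2173]
eef_rot: [0.984, 0.18, -0.007, 0.007]
contact_force: [0.6, 1.3, -0.6]
opening: 0.434
```

```bash
python3 go.py .6242,.255,.215,-1.7
```

```text
t 18.08 p [ 0.447  -0.2298  0.2173] phi -69.21 tilt [-0.011 -0.016 -1.   ] F [ 0.63  1.3  -0.63] op 38.2 q7 [ 0.31  0.6   0.09  1.98 -0.06  0.56 -0.77]
.6242,.255,.215,-1.7 -> [ 0.4502 -0.5204 -0.01  ] turn -0.5892 rows 13
```

jog_arm --rows '[[[0.45,-0.525,-0.01],-0.59],[[0.45,-0.525,-0.01],-0.59],[[0.45,-0.525,-0.01],-0.59],[[0.45,-0.525,-0.01],-0.59],[[0.45,-0.525,-0.01],-0.59],[[0.45,-0.525,-0.01],-0.59],[[0.45,-0.525,-0.01],-0.59],[[0.45,-0.525,-0.01],-0.59],[[0.45,-0.525,-0.01],-0.59],[[0.45,-0.525,-0.01],-0.59],[[0.45,-0.525,-0.01],-0.59],[[0.45,-0.525,-0.01],-0.59],[[0.45,-0.525,-0.01],-0.59],[[0.45,-0.525,-0.01],-0.59],[[0.45,-0.525,-0.01],-0.59],[[0.45,-0.525,-0.01],-0.59],[[0.45,-0.525,-0.01],-0.59]]'

```text
clock: 19.5
tool_pos: [0.6216, 0.2558, 0.2122]
eef_rot: [0.718, 0.696, -0.012, 0.0]
contact_force: [0.3, -0.1, 0.1]
opening: 0.433
```

```bash
python3 go.py .6245,.262,.22,-1.7 .6245,.262,.115,-1.7;  python3 - <<'E'
from h import *
t=snapshot("side");crop(t,180,60,320,180,5,"g12")
E
```

```text
t 19.5 p [0.6216 0.2558 0.2122] phi -1.75 tilt [-0.017 -0.017 -1.   ] F [ 0.34 -0.06  0.13] op 38.1 q7 [-0.38  0.82 -0.17  1.43  0.17  0.93 -0.63]
.6245,.262,.22,-1.7 -> [ 0.0082  0.0034 -0.0106] turn -0.0005 rows 1
.6245,.262,.115,-1.7 -> [0.0107 0.0056 0.1294] turn -0.0005 rows 3
```

View pics/g12.png

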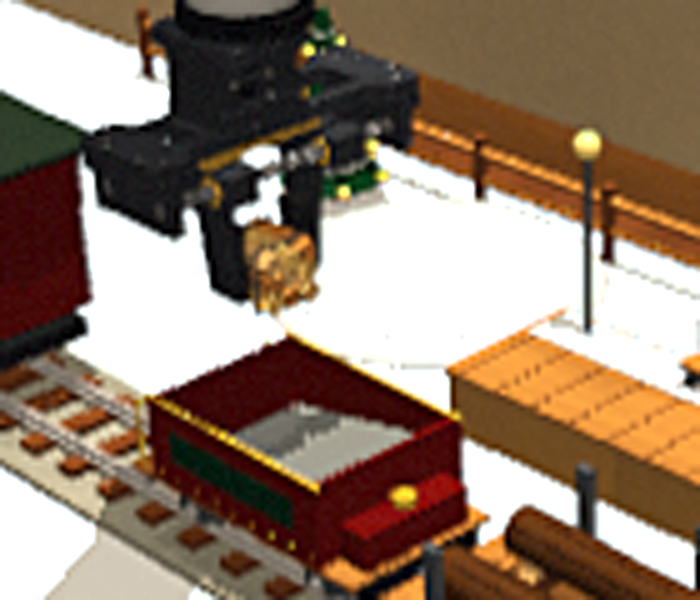

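jog_arm --rows '[[[0.009,0.004,0.02],0],[[0.01,0.005,0.05],0],[[0.0105,0.0055,0.08],0],[[0.0105,0.0055,0.1],0],[[0.0105,0.0055,0.115],0],[[0.0105,0.0055,0.123],0],[[0.0105,0.0055,0.127],0],[[0.0105,0.0055,0.128],0],[[0.0105,0.0055,0.128],0],[[0.0105,0.0055,0.128],0]]'

```text
clock: 20.38
tool_pos: [0.6256, 0.2651, 0.1183]
eef_rot: [0.717, 0.697, -0.009, 0.001]
contact_force: [0.4, -0.8, -0.2]
opening: 0.431
```

```bash
python3 go.py .6245,.262,.112,-1.7;  python3 - <<'E'
from h import *
t=snapshot("side");crop(t,180,80,320,200,5,"g13")
E
```

```text
t 20.38 p [0.6256 0.2651 0.1183] phi -1.62 tilt [-0.013 -0.014 -1.   ] F [ 0.39 -0.79 -0.21] op 38.0 q7 [-0.39  0.94 -0.16  1.47  0.19  0.76 -0.66]
.6245,.262,.112,-1.7 -> [-0.0041 -0.0012  0.0085] turn 0.0007 rows 1
```

View pics/g13.png

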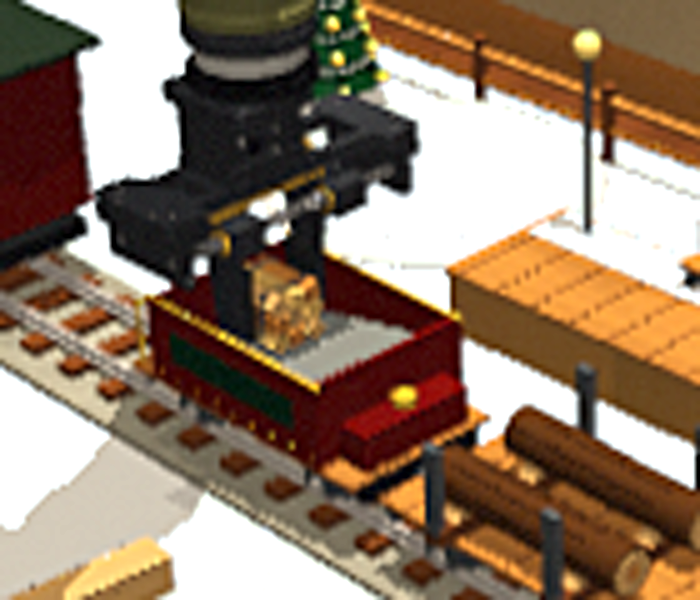

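jog_arm --rows '[[[-0.002,-0.001,0.003],0],[[-0.003,-0.001,0.005],0],[[-0.003,-0.001,0.007],0],[[-0.003,-0.001,0.008],0],[[-0.003,-0.001,0.008],0]]'

```text
clock: 20.85
tool_pos: [0.6243, 0.2625, 0.1117]
eef_rot: [0.717, 0.697, -0.01, 0.0]
contact_force: [0.6, -0.1, 2.7]
opening: 0.43
```

```bash
python3 go.py .6245,.262,.112,-1.7
```

```text
t 20.85 p [0.6243 0.2625 0.1117] phi -1.62 tilt [-0.014 -0.015 -1.   ] F [ 0.57 -0.07  2.66] op 37.9 q7 [-0.39  0.95 -0.15  1.48  0.19  0.75 -0.66]
.6245,.262,.112,-1.7 -> [-0.0006  0.0003 -0.0004] turn 0.0007 rows 1
```

jog_arm --rows '[[[0,0,0],0],[[0,0,0],0],[[0,0,0],0],[[0,0,0],0],[[0,0,0],0],[[0,0,-0.02],0],[[0,0,-0.05],0],[[0,0,-0.08],0],[[0,0,-0.1],0],[[0,0,-0.1],0]]' --gripper 54

```text
clock: 21.68
tool_pos: [0.6272, 0.2647, 0.19]
eef_rot: [0.717, 0.697, -0.007, 0.001]
contact_force: [-0.2, -0.3, 0.2]
opening: 0.61
```

```bash
python3 go.py .6231,.219,.18,-1.7 .6231,.219,.118,-1.7;  python3 - <<'E'
from h import *
t=snapshot("side");crop(t,180,80,320,200,5,"g14")
E
```

```text
t 21.68 p [0.6272 0.2647 0.19  ] phi -1.63 tilt [-0.008 -0.012 -1.   ] F [-0.18 -0.3   0.19] op 53.7 q7 [-0.38  0.85 -0.17  1.43  0.17  0.89 -0.64]
.6231,.219,.18,-1.7 -> [-0.061  -0.0036  0.0141] turn 0.0006 rows 2
.6231,.219,.118,-1.7 -> [-0.06   -0.0029  0.0967] turn 0.0006 rows 3
```

View pics/g14.png

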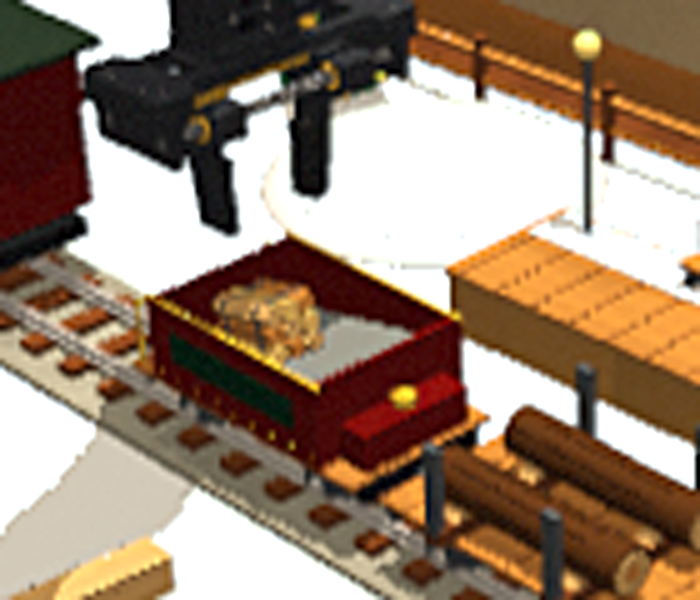

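jog_arm --rows '[[[-0.03,-0.002,0],0],[[-0.06,-0.003,0],0],[[-0.061,-0.003,0],0],[[-0.061,-0.003,0],0],[[-0.061,-0.003,0],0],[[-0.061,-0.003,0.02],0],[[-0.061,-0.003,0.05],0],[[-0.061,-0.003,0.075],0],[[-0.061,-0.003,0.088],0],[[-0.061,-0.003,0.093],0],[[-0.061,-0.003,0.093],0],[[-0.061,-0.003,0.093],0]]' --gripper 0 --newtons 15

```text
clock: 22.73
tool_pos: [0.621, 0.2178, 0.1179]
eef_rot: [0.717, 0.697, -0.01, 0.0]
contact_force: [-0.8, 0.4, -0.2]
opening: 0.01
```

```bash
python3 go.py .6237,.237,.118,-1.7;  python3 - <<'E'
from h import *
t=snapshot("side");crop(t,180,80,320,200,5,"g15")
E
```

```text
t 22.73 p [0.621  0.2178 0.1179] phi -1.58 tilt [-0.014 -0.014 -1.   ] F [-0.75  0.44 -0.22] op 0.9 q7 [-0.33  0.92 -0.16  1.55  0.2   0.71 -0.61]
.6237,.237,.118,-1.7 -> [ 0.0257  0.0029 -0.0006] turn 0.001 rows 1
```

View pics/g15.png

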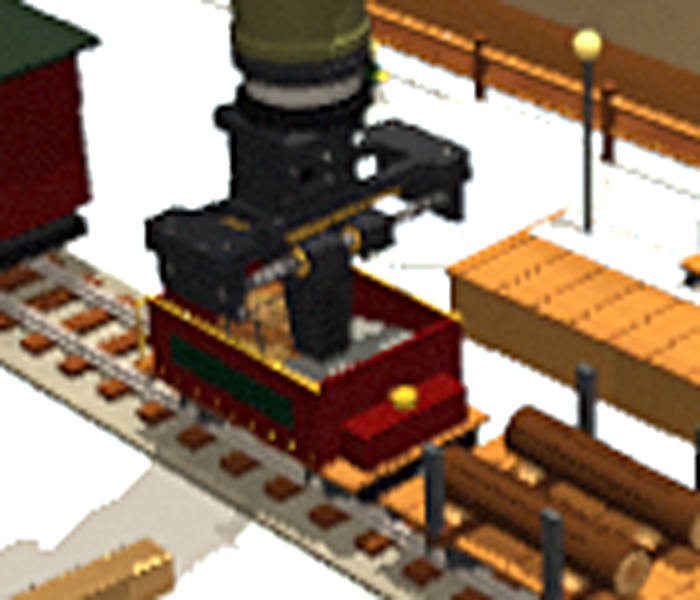

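jog_arm --rows '[[[0.003,0.002,0],0],[[0.007,0.003,0],0],[[0.01,0.003,0],0],[[0.013,0.003,0],0],[[0.016,0.003,0],0],[[0.019,0.003,0],0],[[0.022,0.003,0],0],[[0.025,0.003,0],0],[[0.025,0.003,0],0]]'

```text
clock: 23.53
tool_pos: [0.6232, 0.2364, 0.117]
eef_rot: [0.717, 0.697, -0.01, 0.0]
contact_force: [0.2, 0.0, -0.2]
opening: 0.004
```

jog_arm --rows '[[[0.001,0,0],0],[[0.002,0,0],0],[[0.003,0,0],0],[[0.004,0,0],0],[[0.005,0,0],0],[[0.005,0,0],0]]'

```text
clock: 24.03
tool_pos: [0.6234, 0.2396, 0.1169]
eef_rot: [0.717, 0.697, -0.01, 0.0]
contact_force: [0.5, -0.6, -0.1]
opening: 0.007
```

```bash
python3 go.py .6239,.243,.118,-1.7;  python3 - <<'E'
from h import *
t=snapshot("side");crop(t,180,80,320,200,5,"g16")
E
```

```text
t 24.03 p [0.6234 0.2396 0.1169] phi -1.61 tilt [-0.015 -0.015 -1.   ] F [ 0.49 -0.64 -0.07] op 0.6 q7 [-0.36  0.93 -0.16  1.51  0.2   0.74 -0.63]
.6239,.243,.118,-1.7 -> [ 0.0045  0.0005 -0.0015] turn 0.0008 rows 1
```

View pics/g16.png

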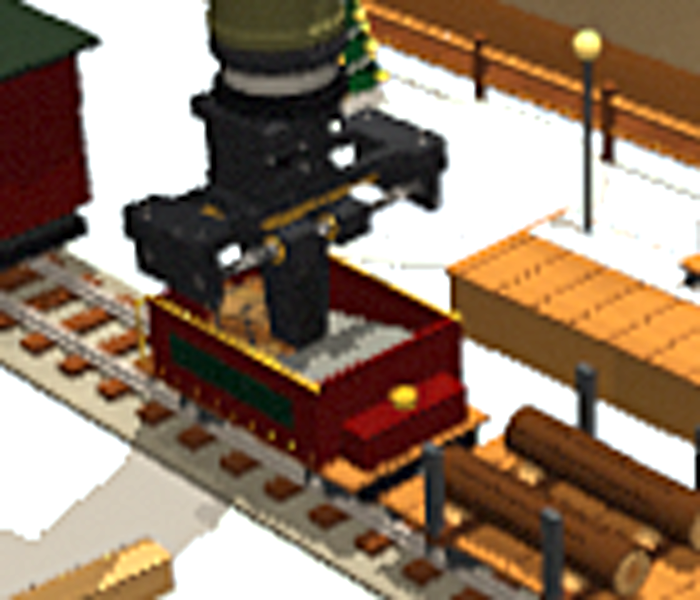

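jog_arm --rows '[[[0.001,0,0],0],[[0.002,0,0],0],[[0.003,0,0],0],[[0.004,0,0],0],[[0.005,0,0],0],[[0.005,0,0],0]]'

```text
clock: 24.58
tool_pos: [0.6235, 0.2434, 0.1169]
eef_rot: [0.717, 0.697, -0.01, 0.0]
contact_force: [-0.1, 0.6, -0.1]
opening: 0.003
```

jog_arm --rows '[[[0.001,0,0],0],[[0.002,0,0],0],[[0.003,0,0],0],[[0.004,0,0],0],[[0.004,0,0],0]]'

```text
clock: 25.0
tool_pos: [0.6235, 0.2458, 0.1167]
eef_rot: [0.717, 0.697, -0.011, 0.0]
contact_force: [0.4, 0.3, 0.3]
opening: 0.006
```

jog_arm --rows '[[[0.001,0,0],0],[[0.002,0,0],0],[[0.003,0,0],0],[[0.004,0,0],0],[[0.004,0,0],0]]'

```text
clock: 25.42
tool_pos: [0.6235, 0.2465, 0.1166]
eef_rot: [0.717, 0.697, -0.012, 0.001]
contact_force: [-1.4, -6.3, 2.6]
opening: 0.006
```

```bash
python3 go.py .6239,.243,.118,-1.7;  python3 - <<'E'
from h import *
t=snapshot("side");crop(t,180,80,320,200,5,"g17")
E
```

```text
t 25.42 p [0.6235 0.2465 0.1166] phi -1.69 tilt [-0.016 -0.019 -1.   ] F [-1.39 -6.34  2.63] op 0.5 q7 [-0.37  0.93 -0.15  1.5   0.2   0.75 -0.64]
.6239,.243,.118,-1.7 -> [-0.0047  0.0006 -0.0018] turn 0.0001 rows 1
```

View pics/g17.png

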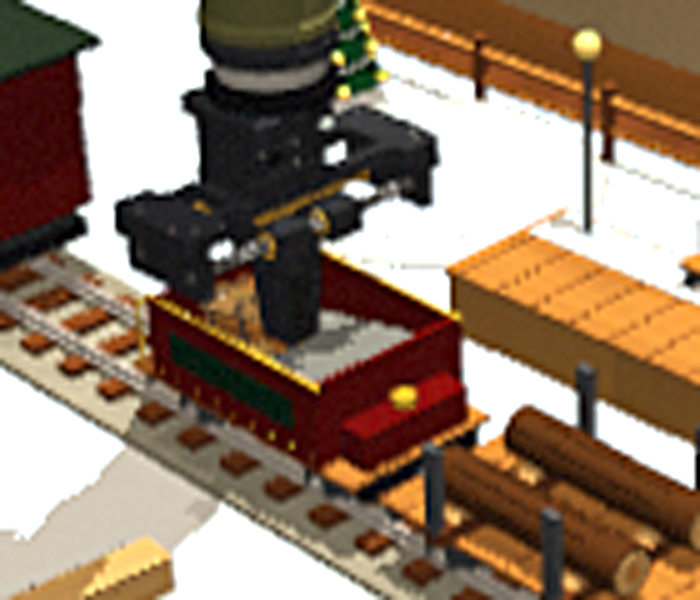

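jog_arm --rows '[[[-0.01,0,0],0],[[-0.02,0,0],0],[[-0.02,0,-0.03],0],[[-0.02,0,-0.08],0],[[-0.02,0,-0.13],0],[[-0.02,0,-0.14],0],[[-0.02,0,-0.14],0]]'

```text
clock: 26.05
tool_pos: [0.627, 0.237, 0.2259]
eef_rot: [0.717, 0.697, -0.006, 0.001]
contact_force: [-0.3, 0.7, 0.3]
opening: 0.005
```

```bash
python3 go.py .4325,-.3455,.14,-91;  python3 - <<'E'
from h import *
t=snapshot("side");crop(t,180,80,320,200,5,"g18")
E
```

```text
t 26.05 p [0.627  0.237  0.2259] phi -1.62 tilt [-0.007 -0.01  -1.   ] F [-0.26  0.7   0.3 ] op 0.5 q7 [-0.34  0.79 -0.18  1.44  0.17  0.93 -0.6 ]
.4325,-.3455,.14,-91 -> [-0.7824 -0.2365  0.1244] turn 0.78 rows 15
```

View pics/g18.png

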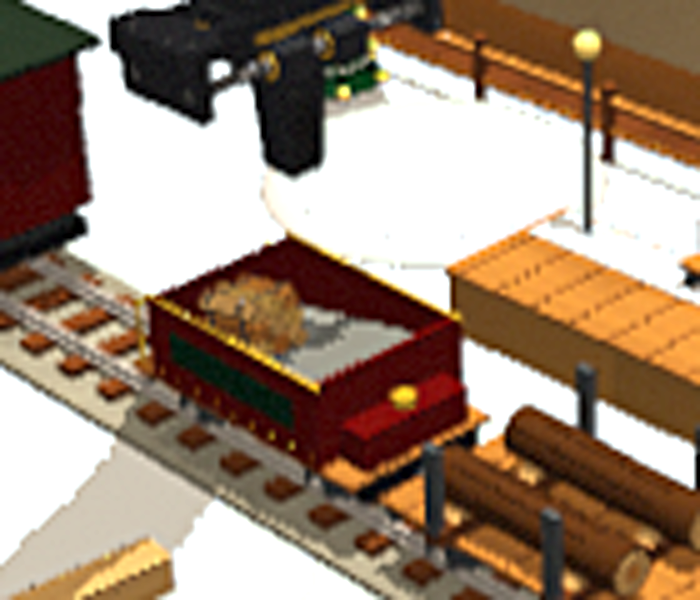

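jog_arm --rows '[[[-0.782,-0.236,0.09],0.78],[[-0.782,-0.236,0.09],0.78],[[-0.782,-0.236,0.09],0.78],[[-0.782,-0.236,0.09],0.78],[[-0.782,-0.236,0.09],0.78],[[-0.782,-0.236,0.09],0.78],[[-0.782,-0.236,0.09],0.78],[[-0.782,-0.236,0.09],0.78],[[-0.782,-0.236,0.09],0.78],[[-0.782,-0.236,0.09],0.78],[[-0.782,-0.236,0.09],0.78],[[-0.782,-0.236,0.09],0.78],[[-0.782,-0.236,0.09],0.78],[[-0.782,-0.236,0.09],0.78],[[-0.782,-0.236,0.09],0.78],[[-0.782,-0.236,0.09],0.78],[[-0.782,-0.236,0.09],0.78],[[-0.782,-0.236,0.09],0.78]]' --gripper 70

```text
clock: 27.6
tool_pos: [0.43, -0.3451, 0.1646]
eef_rot: [1.0, -0.008, -0.008, 0.006]
contact_force: [0.5, 1.2, 0.7]
opening: 0.791
```

```bash
python3 go.py .4325,-.3455,.028,-91;  python3 - <<'E'
from h import *
t=snapshot("top");crop(t,110,130,330,220,3.5,"g19")
E
```

```text
t 27.6 p [ 0.43   -0.3451  0.1646] phi -90.96 tilt [-0.017 -0.012 -1.   ] F [0.5  1.22 0.67] op 69.7 q7 [ 0.5   0.74  0.13  1.88 -0.14  0.53 -0.87]
.4325,-.3455,.028,-91 -> [ 0.0063 -0.0019  0.182 ] turn 0.0003 rows 4
```

View pics/g19.png

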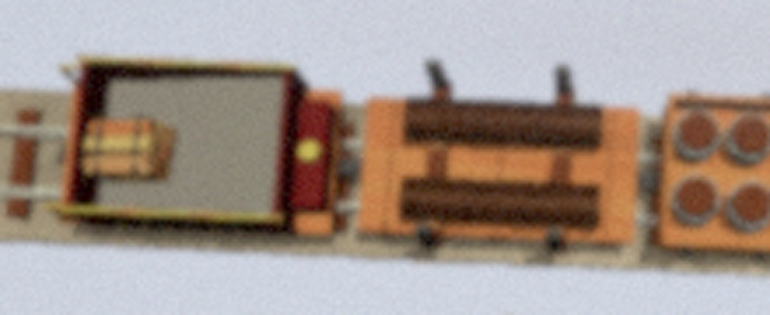

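jog_arm --rows '[[[0.003,-0.001,0.05],0],[[0.006,-0.002,0.1],0],[[0.006,-0.002,0.145],0],[[0.006,-0.002,0.17],0],[[0.006,-0.002,0.178],0],[[0.006,-0.002,0.181],0],[[0.006,-0.002,0.181],0],[[0.006,-0.002,0.181],0]]'

```text
clock: 28.32
tool_pos: [0.4341, -0.3472, 0.0314]
eef_rot: [1.0, -0.008, -0.006, 0.008]
contact_force: [-0.2, 0.9, -0.0]
opening: 0.793
```

```bash
python3 go.py .4325,-.3455,.028,-91;  python3 - <<'E'
from h import *
t=snapshot("side");crop(t,300,220,440,340,5,"g20")
E
```

```text
t 28.32 p [ 0.4341 -0.3472  0.0314] phi -90.93 tilt [-0.013 -0.016 -1.   ] F [-0.16  0.9  -0.02] op 69.9 q7 [ 0.54  0.97  0.08  1.91 -0.16  0.27 -0.85]
.4325,-.3455,.028,-91 -> [-0.0022 -0.0022  0.0046] turn 0.0006 rows 1
```

View pics/g20.png

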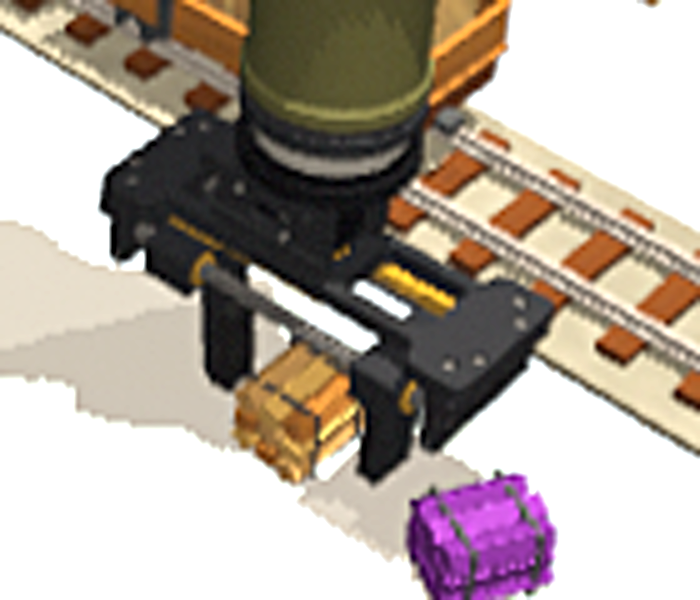

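Small correction down, close on it, lift.

jog_arm --rows '[[[-0.001,-0.001,0.002],0],[[-0.001,-0.001,0.003],0],[[-0.001,-0.001,0.003],0]]'

```text
clock: 28.62
tool_pos: [0.4325, -0.3465, 0.0284]
eef_rot: [1.0, -0.009, -0.007, 0.008]
contact_force: [-0.9, -0.3, -0.6]
opening: 0.794
```

jog_arm --rows '[[[0,0,0],0],[[0,0,0],0],[[0,0,0],0],[[0,0,0],0],[[0,0,0],0],[[0,0,0],0],[[0,0,0],0],[[0,0,-0.02],0],[[0,0,-0.06],0],[[0,0,-0.11],0],[[0,0,-0.16],0],[[0,0,-0.21],0],[[0,0,-0.24],0],[[0,0,-0.25],0],[[0,0,-0.25],0]]' --gripper 0 --newtons 15

```text
clock: 29.87
tool_pos: [0.4358, -0.3442, 0.2171]
eef_rot: [1.0, -0.009, -0.006, 0.009]
contact_force: [-0.7, 0.5, -0.2]
opening: 0.432
```

```bash
python3 go.py .6230,.214,.215,-1.7
```

```text
t 29.87 p [ 0.4358 -0.3442  0.2171] phi -90.98 tilt [-0.011 -0.017 -1.   ] F [-0.66  0.51 -0.19] op 38.1 q7 [ 0.48  0.66  0.16  1.84 -0.13  0.65 -0.88]
.6230,.214,.215,-1.7 -> [ 0.2366 -0.7484 -0.0127] turn -0.7792 rows 15
```

jog_arm --rows '[[[0.237,-0.748,-0.012],-0.779],[[0.237,-0.748,-0.012],-0.779],[[0.237,-0.748,-0.012],-0.779],[[0.237,-0.748,-0.012],-0.779],[[0.237,-0.748,-0.012],-0.779],[[0.237,-0.748,-0.012],-0.779],[[0.237,-0.748,-0.012],-0.779],[[0.237,-0.748,-0.012],-0.779],[[0.237,-0.748,-0.012],-0.779],[[0.237,-0.748,-0.012],-0.779],[[0.237,-0.748,-0.012],-0.779],[[0.237,-0.748,-0.012],-0.779],[[0.237,-0.748,-0.012],-0.779],[[0.237,-0.748,-0.012],-0.779],[[0.237,-0.748,-0.012],-0.779],[[0.237,-0.748,-0.012],-0.779],[[0.237,-0.748,-0.012],-0.779],[[0.237,-0.748,-0.012],-0.779]]'

```text
clock: 31.37
tool_pos: [0.6218, 0.2115, 0.2117]
eef_rot: [0.718, 0.696, -0.012, 0.0]
contact_force: [0.6, -0.9, -0.5]
opening: 0.429
```

```bash
python3 go.py .6230,.214,.15,-1.7 .6230,.214,.128,-1.7;  python3 - <<'E'
from h import *
t=snapshot("side");crop(t,180,60,320,180,5,"g21")
E
```

```text
t 31.37 p [0.6218 0.2115 0.2117] phi -1.86 tilt [-0.017 -0.018 -1.   ] F [ 0.63 -0.89 -0.5 ] op 37.8 q7 [-0.3   0.8  -0.2   1.49  0.2   0.9  -0.6 ]
.6230,.214,.15,-1.7 -> [0.0049 0.0028 0.0822] turn -0.0014 rows 2
.6230,.214,.128,-1.7 -> [0.0055 0.0033 0.1115] turn -0.0014 rows 3
```

View pics/g21.png

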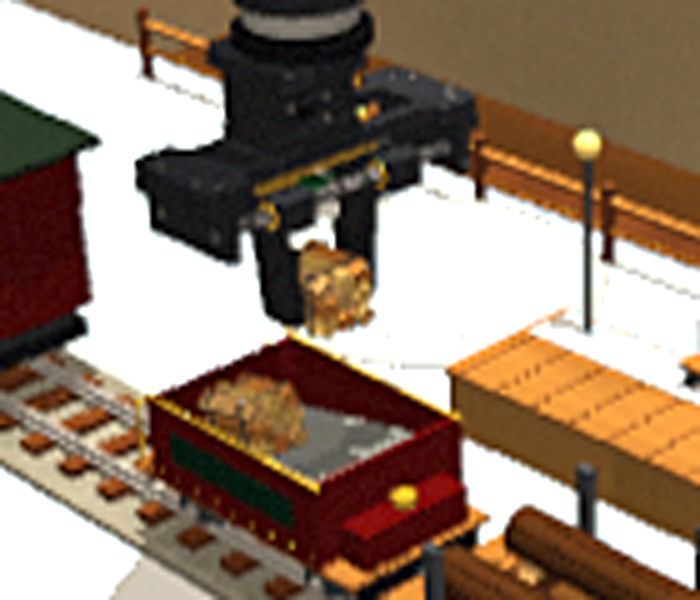

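jog_arm --rows '[[[0.004,0.002,0.02],0],[[0.005,0.003,0.045],0],[[0.005,0.003,0.07],0],[[0.005,0.003,0.09],0],[[0.005,0.003,0.103],0],[[0.005,0.003,0.11],0],[[0.005,0.003,0.113],0],[[0.005,0.003,0.113],0],[[0.005,0.003,0.113],0]]'

```text
clock: 32.17
tool_pos: [0.6242, 0.2167, 0.1293]
eef_rot: [0.718, 0.696, -0.01, 0.001]
contact_force: [-0.0, 0.1, -0.5]
opening: 0.433
```

```bash
python3 go.py .6230,.214,.122,-1.7;  python3 - <<'E'
from h import *
t=snapshot("side");crop(t,180,80,320,200,5,"g22")
E
```

```text
t 32.17 p [0.6242 0.2167 0.1293] phi -1.75 tilt [-0.013 -0.014 -1.   ] F [-0.01  0.12 -0.48] op 38.1 q7 [-0.31  0.9  -0.18  1.53  0.22  0.74 -0.63]
.6230,.214,.122,-1.7 -> [-0.0034 -0.0014  0.0099] turn -0.0004 rows 1
```

View pics/g22.png

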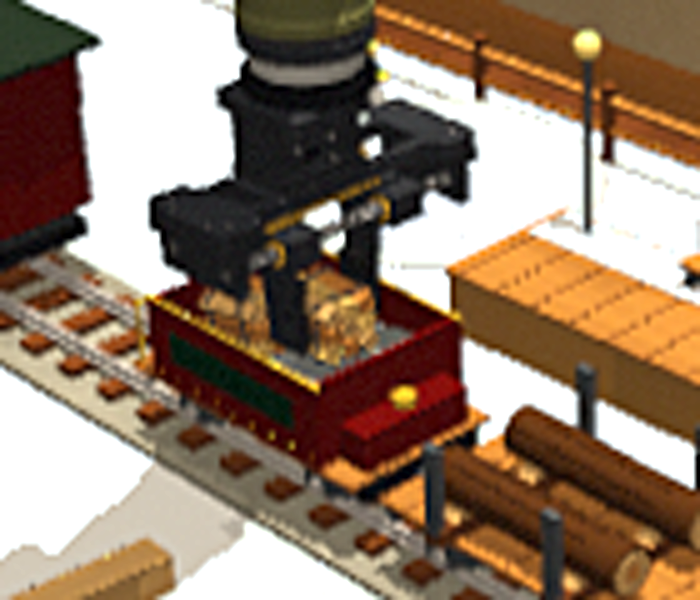

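jog_arm --rows '[[[-0.002,-0.001,0.003],0],[[-0.003,-0.0014,0.006],0],[[-0.003,-0.0014,0.008],0],[[-0.003,-0.0014,0.009],0],[[-0.003,-0.0014,0.009],0]]'

```text
clock: 32.63
tool_pos: [0.6225, 0.2142, 0.1219]
eef_rot: [0.718, 0.696, -0.01, 0.0]
contact_force: [0.1, 0.3, 0.6]
opening: 0.43
```

```bash
python3 go.py .6230,.217,.122,-1.7
```

```text
t 32.63 p [0.6225 0.2142 0.1219] phi -1.74 tilt [-0.014 -0.015 -1.   ] F [0.11 0.29 0.62] op 37.9 q7 [-0.31  0.91 -0.18  1.54  0.23  0.73 -0.63]
.6230,.217,.122,-1.7 -> [ 0.0037  0.0006 -0.0002] turn -0.0003 rows 1
```

jog_arm --rows '[[[0.002,0,0],0],[[0.004,0,0.001],0],[[0.006,0,0.001],0],[[0.008,0,0.002],0],[[0.009,0,0.002],0],[[0.009,0,0.002],0]]'

```text
clock: 33.13
tool_pos: [0.6227, 0.2215, 0.1203]
eef_rot: [0.717, 0.696, -0.01, 0.0]
contact_force: [-0.8, 0.4, 1.3]
opening: 0.432
```

```bash
python3 go.py .6230,.222,.122,-1.7
```

```text
t 33.13 p [0.6227 0.2215 0.1203] phi -1.71 tilt [-0.014 -0.015 -1.   ] F [-0.79  0.36  1.31] op 38.1 q7 [-0.32  0.92 -0.18  1.53  0.23  0.73 -0.63]
.6230,.222,.122,-1.7 -> [ 0.0006  0.0003 -0.0023] turn -0.0001 rows 1
```

Now at tender y about -15; release and rise.

jog_arm --rows '[[[0,0,0],0],[[0,0,0],0],[[0,0,0],0],[[0,0,0],0],[[0,0,0],0],[[0,0,-0.02],0],[[0,0,-0.05],0],[[0,0,-0.08],0],[[0,0,-0.1],0],[[0,0,-0.1],0]]' --gripper 54

```text
clock: 33.97
tool_pos: [0.6257, 0.2232, 0.1988]
eef_rot: [0.718, 0.696, -0.007, 0.001]
contact_force: [-0.3, -0.1, -0.5]
opening: 0.617
```

```bash
python3 go.py .622,.178,.19,-1.7 .622,.178,.125,-1.7;  python3 - <<'E'
from h import *
t=snapshot("side");crop(t,180,80,320,200,5,"g23")
E
```

```text
t 33.97 p [0.6257 0.2232 0.1988] phi -1.74 tilt [-0.008 -0.012 -1.   ] F [-0.3  -0.14 -0.51] op 54.3 q7 [-0.31  0.82 -0.2   1.48  0.2   0.87 -0.61]
.622,.178,.19,-1.7 -> [-0.0602 -0.003   0.0125] turn -0.0004 rows 2
.622,.178,.125,-1.7 -> [-0.0592 -0.0023  0.0991] turn -0.0004 rows 3
```

View pics/g23.png

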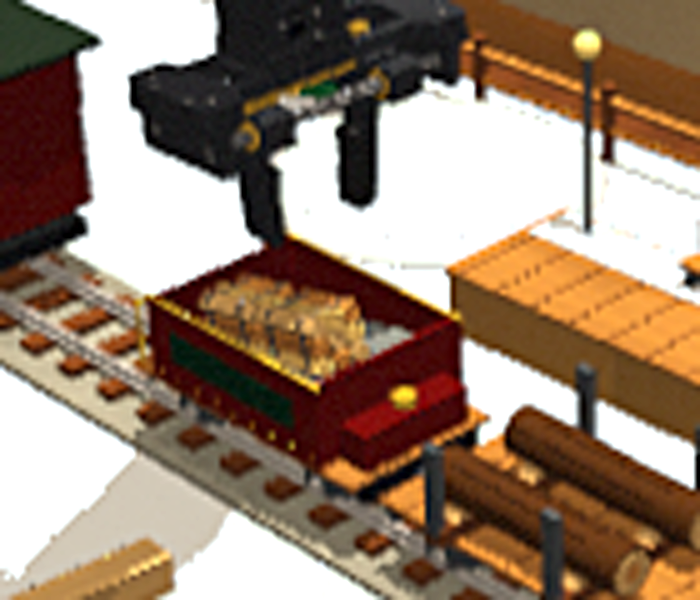

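jog_arm --rows '[[[-0.03,-0.002,0],0],[[-0.053,-0.003,0],0],[[-0.053,-0.003,0],0],[[-0.053,-0.003,0],0],[[-0.053,-0.003,0],0],[[-0.053,-0.003,0],0],[[-0.053,-0.003,0.02],0],[[-0.053,-0.003,0.04],0],[[-0.053,-0.003,0.05],0],[[-0.053,-0.003,0.05],0]]' --gripper 0 --newtons 15

```text
clock: 34.85
tool_pos: [0.6183, 0.1826, 0.1563]
eef_rot: [0.717, 0.697, -0.012, -0.001]
contact_force: [0.4, -0.2, 0.1]
opening: 0.004
```

```bash
python3 go.py .622,.183,.125,-1.7;  python3 - <<'E'
from h import *
t=snapshot("side");crop(t,180,80,320,200,5,"g24")
E
```

```text
t 34.85 p [0.6183 0.1826 0.1563] phi -1.64 tilt [-0.018 -0.016 -1.   ] F [ 0.42 -0.17  0.15] op 0.3 q7 [-0.26  0.85 -0.19  1.57  0.22  0.77 -0.58]
.622,.183,.125,-1.7 -> [0.0013 0.0057 0.0417] turn 0.0005 rows 1
```

View pics/g24.png

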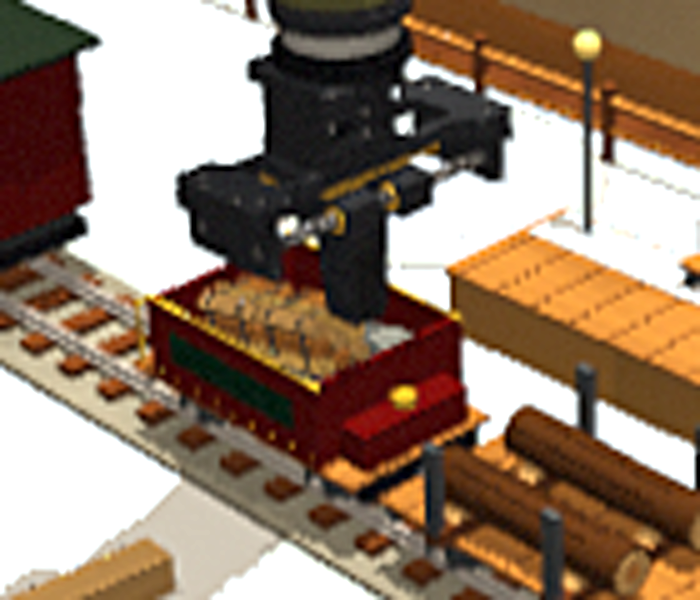

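jog_arm --rows '[[[0.001,0.004,0.01],0],[[0.001,0.005,0.02],0],[[0.001,0.005,0.03],0],[[0.001,0.005,0.038],0],[[0.001,0.005,0.04],0],[[0.001,0.005,0.04],0]]'

```text
clock: 35.4
tool_pos: [0.6226, 0.1822, 0.1275]
eef_rot: [0.718, 0.696, -0.011, -0.0]
contact_force: [-0.1, 0.7, -0.2]
opening: 0.005
```

```bash
python3 go.py .622,.193,.125,-1.7
```

```text
t 35.4 p [0.6226 0.1822 0.1275] phi -1.72 tilt [-0.016 -0.015 -1.   ] F [-0.13  0.69 -0.19] op 0.5 q7 [-0.26  0.89 -0.19  1.57  0.23  0.72 -0.59]
.622,.193,.125,-1.7 -> [ 0.0145 -0.0012  0.0032] turn -0.0002 rows 1
```

jog_arm --rows '[[[0.002,-0.001,0.001],0],[[0.004,-0.001,0.002],0],[[0.006,-0.001,0.002],0],[[0.008,-0.001,0.002],0],[[0.01,-0.001,0.002],0],[[0.012,-0.001,0.002],0],[[0.014,-0.001,0.002],0],[[0.014,-0.001,0.002],0]]'

```text
clock: 36.07
tool_pos: [0.6226, 0.1932, 0.1267]
eef_rot: [0.717, 0.697, -0.01, 0.0]
contact_force: [-0.4, -0.5, -0.3]
opening: 0.006
```

jog_arm --rows '[[[0.001,0,0],0],[[0.002,0,0],0],[[0.003,0,0],0],[[0.003,0,0],0]]'

```text
clock: 36.4
tool_pos: [0.6226, 0.1947, 0.1265]
eef_rot: [0.718, 0.696, -0.011, 0.0]
contact_force: [-0.0, -0.1, -0.2]
opening: 0.007
```

jog_arm --rows '[[[0.001,0,0],0],[[0.002,0,0],0],[[0.003,0,0],0],[[0.003,0,0],0]]'

```text
clock: 36.73
tool_pos: [0.6226, 0.1953, 0.1264]
eef_rot: [0.718, 0.696, -0.012, 0.001]
contact_force: [-0.8, -4.4, 2.1]
opening: 0.007
```

jog_arm --rows '[[[0.001,0,0],0],[[0.0015,0,0],0],[[0.0015,0,0],0],[[0.0015,0,0],0]]'

```text
clock: 37.07
tool_pos: [0.6226, 0.1954, 0.1264]
eef_rot: [0.718, 0.696, -0.012, 0.001]
contact_force: [-0.5, -7.0, 2.2]
opening: 0.008
```

jog_arm --rows '[[[-0.004,0,0],0],[[-0.01,0,0],0],[[-0.01,0,0],0],[[-0.01,0,-0.03],0],[[-0.01,0,-0.07],0],[[-0.01,0,-0.12],0],[[-0.01,0,-0.16],0],[[-0.1,-0.1,-0.16],0],[[-0.15,-0.15,-0.16],0],[[-0.2,-0.25,-0.16],0],[[-0.25,-0.3,-0.16],0],[[-0.3,-0.3,-0.16],0],[[-0.3,-0.3,-0.16],0],[[-0.3,-0.3,-0.16],0],[[-0.3,-0.3,-0.16],0],[[-0.3,-0.3,-0.16],0]]'

```text
clock: 38.4
tool_pos: [0.3886, -0.0213, 0.2534]
eef_rot: [0.719, 0.695, -0.013, -0.0]
contact_force: [-0.9, -0.1, 0.4]
opening: 0.009
```

```bash
python3 go.py; python3 - <<'E'
from h import *
t=snapshot("side");crop(t,180,100,330,220,5,"h1")
s=snapshot("top");crop(s,115,130,315,210,4,"h2");cv2.imwrite("pics/h3.png",s[:,:,::-1])
E
```

```text
t 38.4 p [ 0.3886 -0.0213  0.2534] phi -2.01 tilt [-0.019 -0.017 -1.   ] F [-0.94 -0.08  0.44] op 0.8 q7 [ 0.09  0.42 -0.24  2.22  0.22  0.54 -0.36]
```

View pics/h1.png

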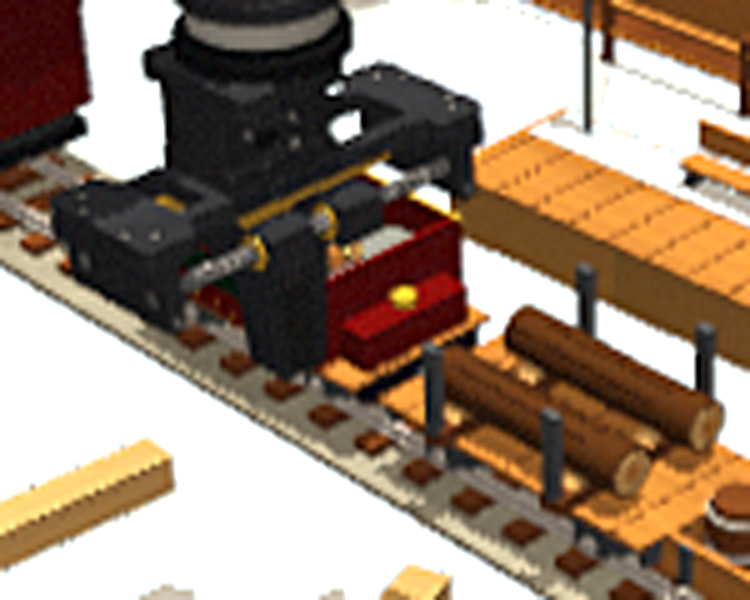

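View pics/h2.png

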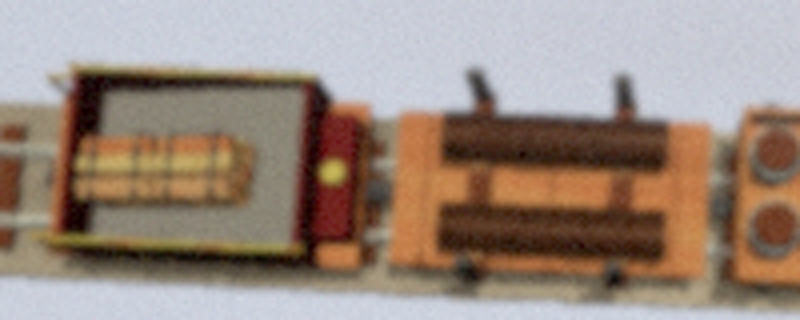

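View pics/h3.png

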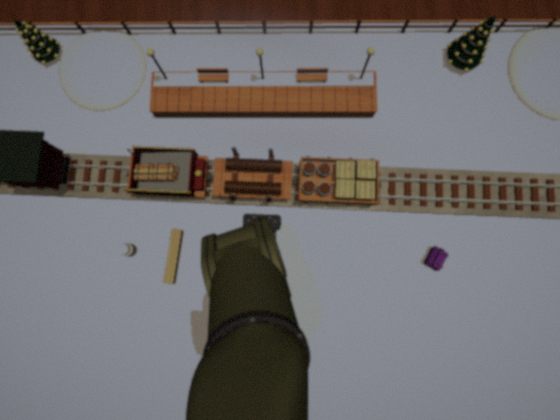

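```bash
python3 - <<'E'
from fit import *
t=snapshot("top");x0,y0,F=120,140,8
big=cv2.resize(t[y0:y0+65,x0:x0+95],None,fx=F,fy=F,interpolation=cv2.INTER_CUBIC);big=np.clip(big*1.5,0,255).astype('uint8').copy()
p=(.6237,.238,-.03)
def D(q,c):cv2.polylines(big,[np.int32([(topix("top",W(p,m))-[x0,y0]+.5)*F for m in q])],True,c,1)
a=np.radians(12)
for y,z in((.037,.053),(-.014,.064)):
    D([(sx*.019,y+sy*.026*np.cos(a)+.036*np.sin(a),z-sy*.026*np.sin(a)+.036*np.cos(a)) for sx,sy in((1,1),(1,-1),(-1,-1),(-1,1))],(0,0,255))
D([(sx*.052,sy*.07,.094) for sx,sy in((1,1),(1,-1),(-1,-1),(-1,1))],(0,255,0))
cv2.imwrite("pics/h4.png",big[:,:,::-1])
E
```

```text
(no output)
```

View pics/h4.png

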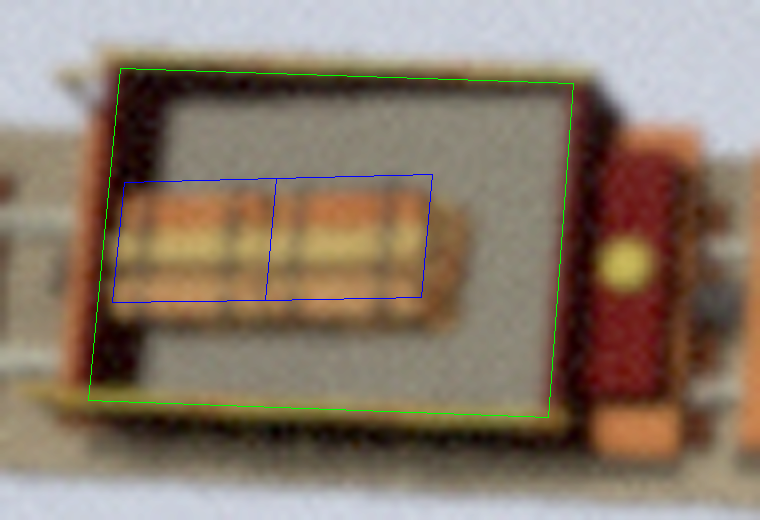

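```bash
python3 - <<'E'
from plant import workorder
print(workorder.finish_job())
E
```

```text
the job is handed in; nothing more can be done
None
```

I loaded the train and handed the job in at about 39 s of the 104 s allowed. The hand-in gives no verdict, so what follows rests on my own checks.

- **Logs:** I set both logs on the wagon first. The last top pictures show one in each pair of notches, about even at both ends.
- **Bundles:** Each bundle went into the tender lengthwise and was pushed forward from behind with the closed fingers. The first stopped hard, at about 6 N. The second stopped at about 7 N, 51 mm behind the first stop, which is the spacing you gave for two touching bundles. In the last top picture both lie where they should along the tender, with the first against the front board.
- **Left alone:** I did not handle the beams, the churn or the purple bundle. In the last top picture the arm hides one of the beams. The arm was clear of everything at hand-in.

Two checks were not perfect. The bundles look about 4 mm off the tender's centre line, towards the robot, against a fit that is good to about 2–4 mm. The final side picture was blocked by the gripper, so the end result was confirmed from above and by the push forces.

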